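Put the abrasives away, fine kinds first, coarse grit last

TASK

Clear the faceting bench by sorting the abrasives into their trays: the two polish jars (white cap; black cap with salmon-pink body) upright in the white tray, one on each side of its divider, and the paste syringe flat on the floor of the blue tray, along its length. Only when these three are in place, stand the coarse grit jar (red cap) upright in the red tray, so that no coarse grit is carried to the fine things. Leave the dish and the loupe where they are.

Things in the scene. Friction and masses are not known exactly. Their poses are not given: they have to be found in the camera images.
- white_jar: Polish jar with a white cap and white body, 30 mm across and 42 mm tall, standing upright (its ribbed screw cap is fixed, 30 mm across, from 30 to 42 mm up; a narrower neck below, but it can be gripped anywhere like a 30 mm cylinder); mass about 40 g. Origin at the centre of its underside, z up along its axis. The jars and the syringe start in a loose row across (along y) in front of the robot, about 115 mm apart.
- salmon_jar: Polish jar with a black cap and salmon-pink body, 30 mm across and 42 mm tall, standing upright (its ribbed screw cap is fixed, 30 mm across, from 30 to 42 mm up; a narrower neck below, but it can be gripped anywhere like a 30 mm cylinder); mass about 40 g. Origin at the centre of its underside, z up along its axis. The jars and the syringe start in a loose row across (along y) in front of the robot, about 115 mm apart.
- grit_jar: Coarse grit jar with a red cap and dark grey body, 30 mm across and 42 mm tall, standing upright (its ribbed screw cap is fixed, 30 mm across, from 30 to 42 mm up; a narrower neck below, but it can be gripped anywhere like a 30 mm cylinder); mass about 40 g. Origin at the centre of its underside, z up along its axis. The jars and the syringe start in a loose row across (along y) in front of the robot, about 115 mm apart.
- syringe: White paste syringe with a blue tip cap and blue mark, lying flat, 112 mm long over all, mass about 25 g. Origin at the underside, at the middle of the length; local y runs along it, the tip cap at -y, the plunger at +y. Its straight barrel, 12 mm wide and 12 mm high, reaches from y = -42 to +20 mm: grip it across there, 0 to 20 mm to the -y side of the origin. A finger flange 22 mm wide stands at y = +20 mm, and the plunger's thumb plate, 13 mm across, at the +y end.
- polish_tray: White tray with a black liner, for the polish jars, fixed, 94 mm along local x (its width) by 138 mm along local y (its length), 22 mm high, open on top. Walls 4 mm thick, flat floor 4 mm above its origin, so the inside is 86 x 130 mm. Origin at the centre of its underside, z up. A divider 3 mm thick and 18 mm high (from the origin) runs along local x through the middle and makes two bays, at +y and -y, each 63 mm along y; their centres lie at y = +33 and -33 mm.
- paste_tray: Blue tray with a black liner, for the paste syringe, fixed, 94 mm along local x (its width) by 138 mm along local y (its length), 22 mm high, open on top. Walls 4 mm thick, flat floor 4 mm above its origin, so the inside is 86 x 130 mm. Origin at the centre of its underside, z up. No divider. The syringe fits lengthwise, along local y, either way round.
- grit_tray: Red tray with a black liner, for the coarse grit jar, fixed, 94 mm along local x (its width) by 138 mm along local y (its length), 22 mm high, open on top. Walls 4 mm thick, flat floor 4 mm above its origin, so the inside is 86 x 130 mm. Origin at the centre of its underside, z up. No divider.
- dish: Bystander: shallow grey dish, 45 mm across, 10 mm high, loose on the table, to be left alone. Origin at the centre of its underside. Behind it, at the left rear, beyond y = +0.08 m and x = 0.58 m, a machine part overhangs the table from 0.33 m up: keep the wrist clear of it.
- loupe: Bystander: small folding loupe, silver case and black lens, 42 x 62 x 17 mm, loose on the table, to be left alone. Origin at the centre of its underside.

How it is judged:
By the outcome, as a careful person would: the job done as asked, in the order asked, and still so for the second after the job is handed in, with the robot touching nothing.
It also fails if it takes over 96 s, if anything falls off the work surface, if the arm or the gripper's body presses on something with over 40 N, if the wrist force passes 120 N, or if a joint passes its speed limit or range.

ROBOT

A 6-joint arm with a two-finger parallel gripper is mounted at the origin on a cart in front of the work surface, level with it; the furniture and walls round the work are solid. World frame = base frame: x ahead of the robot, y to its left, z up, the work surface at z = 0. Lengths are in m, angles in degrees, forces in N, time in s.
With the tool pointing down it reaches from about 0.4 to 0.825 m from the base axis. Payload 7 kg.
Tool frame: the origin (TCP) lies midway between the tips of the shut fingers; the grasp point (between the pads) lies 19 mm behind it; x points along the fingers, z is the direction in which the jaws open and shut, and the axes are right-handed (so a half turn about x gives the same grasp; the last joint's range is limited). The gripper opens to 88 mm and grips with 3 to 60 N. Pads are 19 mm wide; open, the fingers measure 130 mm over their backs; the gripper's body (78 mm by 193 mm) begins 47 mm behind the grasp point.
Start: joints at [79.819, 20.546, 0.682, 0, -70.136, -16.507], TCP at [0.303, 0.603, 0.227] pointing down, gripper open.
Joint ranges: [-176.03, 176.03], [-82.01, 121.73], [-58.28, 71.71], [-173.87, 95.51], [-174.79, -0.11], [-173.66, 173.66]. Speed limits (degrees/s): [136.94, 136.94, 172.46, 180, 180, 180].

INTERFACE

Orientations are given as [roll, pitch, yaw] about the fixed x, y, z axes, in that order (R = Rz(yaw) Ry(pitch) Rx(roll)).
In Python, from plant import ctrl gives the robot as it stands.
- The arm moves only by the tool servo_tool, never from a script. Its argument "motion" is a list of rows, each an object with "offset": the shift along the tool's x, y, z in m, a list of three; "roll": the turn about the tool's x in degrees; "claw": the opening, from -1 (shut) to 1 (fully open), so that 0 is half open. In form: [{"offset": [x, y, z], "roll": roll, "claw": claw}, ...]. A call has 1 to 12 rows; each row shifts and turns the commanded pose from where the row before left it, along the tool's axes as they then stand; what a row does not reach is not made up. A row lasts 1/8 s, in which the tool goes at most 62.5 mm and 10.7 degrees, less where a joint would pass 70% of its speed; a pose out of reach is approached as far as the arm can. A call is refused whole if a number of a shift passes 0.0625 or a number of a turn 10.7, either way. A call with a gripper value outside its range is refused whole. The fingers move at their own pace and stop on an object; the grip force is fixed at half the most. Time passes only in rows, so rows that do not move let the fingers close. It gives the time, the measured TCP pose, the force and the opening at its end, in the units of the state.
- ctrl.get_obs(): the state, without advancing time (a new reading comes with each control period).
- ctrl.snapshot(name): name is "side" or "top"; returns a dict with "frame" (480x640x3 uint8, blue, green, red), "z_map" (480x640 float32, m along the optical axis (not along the pixel's ray), 0 where there is no reading), "mtx" (3x3 intrinsics, pixels), "extrinsics" (4x4, takes a point from camera to world coordinates). Camera axes: x right, y up, looking along -z (the intrinsics and any distortion apply to the point x, -y, -z); pixel columns grow to the right and rows downward; lengths in m; the calibration is good to about 2 mm. A picture is of the moment at which its call begins.
- ctrl.close_job(): hands the job in, once; it reports no verdict.
The state is a dict: "clock": time; "joint_pos": joint angles; "qvel": joint speeds; "tau": joint torques, N m; "tool_pos": TCP position; "orientation": TCP orientation; "force": force on the tool from outside, world axes, zero at the start; "moment": the same for the moment, N m; "opening": finger opening in m.
Only numpy, scipy, OpenCV 4.12 (cv2) and the standard library are available. Lean on these libraries where they do the work, as an engineer would, in place of code of your own. Each camera call takes 0.05 s, during which the arm holds its last target.

## Working session

There is one attempt and no reset: what is moved stays moved. The work goes in short steps, Python scripts to look and compute and a tool call to move; the robot and the scene stay as the last step left them, time stands still between calls to the robot, and variables do not carry over. Pictures are saved under pics/ and viewed, and the job is handed in when it is done.

Besides the shell and the picture viewer there is one more tool, called after ">>>" as name(argument=value, ...) on one line, values as JSON. servo_tool: Moves the arm, as the interface text tells. Its arguments: {"type":"object","properties":{"motion":{"type":"array"}},"required":["motion"]}

```bash
mkdir -p pics; ls; python3 - <<'E'
from plant import ctrl
import cv2
print(ctrl.get_obs())
for n in("top","side"):
    s=ctrl.snapshot(n);cv2.imwrite(f"pics/{n}0.png",s["frame"]);print(n,s["mtx"],s["extrinsics"],[k for k in s])
    import numpy as np; np.savez(f"{n}0.npz",**s)
E
```

```text
pics
{'clock': 0.0, 'joint_pos': array([ 7.98185674e+01,  2.05920341e+01,  6.35077345e-01, -2.19930862e-02,
       -7.01337787e+01, -1.65076992e+01]), 'qvel': array([-0.01152054,  0.00995212, -0.10512596,  0.04800715, -0.00913313,
       -0.04013844]), 'tau': array([ 1.01264664e-03, -5.82710230e+01,  2.93047392e+01,  6.99697226e+00,
        6.80483630e-03, -1.60551522e-04]), 'tool_pos': array([0.30296447, 0.60266275, 0.22561992]), 'orientation': array([   3.67318034,   89.9069381 , -113.02344158]), 'force': array([ 0.147679  , -0.45336312, -0.22952934]), 'moment': array([ 0.03062543, -0.01663605,  0.00836283]), 'opening': 0.08737182628056162}
top [[538.07123951   0.         319.96781176]
 [  0.         538.07123951 245.4645905 ]
 [  0.           0.           1.        ]] [[ 0.02594584  0.9958125  -0.08765997  0.45953887]
 [-0.99964948  0.02630738  0.00297139 -0.16004239]
 [ 0.00526505  0.08755214  0.99614602  0.93912529]
 [ 0.          0.          0.          1.        ]] ['frame', 'z_map', 'mtx', 'extrinsics']
side [[611.04420396   0.         323.57755603]
 [  0.         611.04420396 241.05688043]
 [  0.           0.           1.        ]] [[ 0.98609703  0.09181524 -0.13850128  0.35352602]
 [-0.16579566  0.48767144 -0.85713964 -1.19690022]
 [-0.01115537  0.86818577  0.49611392  0.64908033]
 [ 0.          0.          0.          1.        ]] ['frame', 'z_map', 'mtx', 'extrinsics']
```

View pics/top0.png

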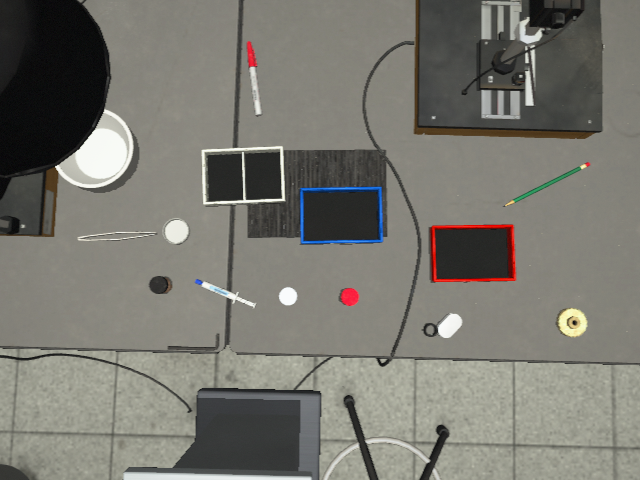

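View pics/side0.png

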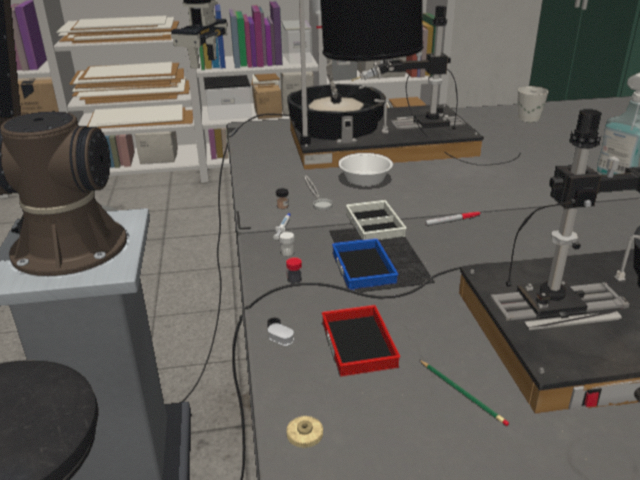

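The top view shows, left to right, the salmon jar with its black cap (160,285), the syringe (225,292), the white jar (288,296) and the red-capped jar (349,296). The trays are white (243,176), blue (342,215) and red (473,253). The dish is at (176,231) and the loupe at (443,326).

```bash
cat > h.py <<'E'
import numpy as np,cv2
def load(n): return dict(np.load(n))
def ray(s,uv):
    uv=np.atleast_2d(uv).astype(float);K=s["mtx"];T=s["extrinsics"]
    d=np.c_[(uv[:,0]-K[0,2])/K[0,0],-(uv[:,1]-K[1,2])/K[1,1],-np.ones(len(uv))]@T[:3,:3].T
    return T[:3,3],d
def plane(s,uv,z):
    o,d=ray(s,uv);return o+d*((z-o[2])/d[:,2])[:,None]
def zpt(s,uv):
    o,d=ray(s,uv);uv=np.atleast_2d(uv);return np.array([o+dd*s["z_map"][int(round(v)),int(round(u))] for dd,(u,v) in zip(d,uv)])
def blobs(mask,box,amin=30):
    m=np.zeros(mask.shape,np.uint8);x0,y0,x1,y1=box;m[y0:y1,x0:x1]=mask[y0:y1,x0:x1]*255
    cs,_=cv2.findContours(m,cv2.RETR_EXTERNAL,cv2.CHAIN_APPROX_NONE)
    return [c for c in sorted(cs,key=cv2.contourArea,reverse=True) if cv2.contourArea(c)>amin]
def hsv(s): return cv2.cvtColor(s["frame"],cv2.COLOR_BGR2HSV)
E
python3 - <<'E'
from h import *
np.set_printoptions(precision=4,suppress=True)
s=load("top0.npz");f=s["frame"];h=hsv(s);H,S,V=[h[...,i].astype(int) for i in range(3)]
white=(S<60)&(V>150);red=((H<8)|(H>172))&(S>130)&(V>80);blue=(abs(H-110)<15)&(S>120)&(V>80);dark=V<45
def jar(n,m,box):
    for c in blobs(m,box)[:2]:
        (u,v),r=cv2.minEnclosingCircle(c);M=cv2.moments(c);u2,v2=M['m10']/M['m00'],M['m01']/M['m00']
        p=plane(s,(u,v),.042)[0];print(n,(u,v),(u2,v2),"r mm",r/538*0.9*1000,p,plane(s,(u2,v2),.042)[0],"depth z",zpt(s,(u,v))[0])
jar("white",white,(270,280,305,315));jar("red",red,(330,280,365,315));jar("blackcap",dark,(145,270,180,300));
def tray(n,m,box):
    c=blobs(m,box)[0];r=cv2.minAreaRect(c);b=cv2.boxPoints(r);P=plane(s,b,.022)
    c0=P.mean(0);e=[P[(i+1)%4]-P[i] for i in range(4)];print(n,r,c0,[(np.linalg.norm(x[:2]),np.degrees(np.arctan2(x[1],x[0]))) for x in e[:2]],"z",[zpt(s,q)[0,2] for q in (b*.98+.02*np.array(r[0]))])
tray("wt",white,(195,140,292,212));tray("bt",blue,(295,180,390,250));tray("rt",red,(425,218,520,290))
m=(white|blue)
cs=blobs(m,(190,270,262,312),4);pts=np.vstack(cs)[:,0]
r=cv2.minAreaRect(pts);b=cv2.boxPoints(r);print("syr",r,plane(s,b,.006));
print("ends",plane(s,np.array([[.5,.5]])*0+r[0],.006))
print("bluecap",[ (cv2.boundingRect(c),plane(s,c[:,0].mean(0),.006)) for c in blobs(blue,(190,270,262,312),3)])
for p in [(176,231),(446,325),(431,329)]: print(p,zpt(s,p))
big=cv2.resize(f[265:335,140:370],None,fx=3.4,fy=3.4,interpolation=cv2.INTER_CUBIC);cv2.imwrite("pics/crop.png",big)
E
```

```text
white (287.6349792480469, 296.35888671875) (287.65325670498083, 295.9808429118774) r mm 16.277641700546095 [ 0.4523 -0.1113  0.042 ] [ 0.4529 -0.1113  0.042 ] depth z [ 0.4523 -0.1115  0.0451]
red (349.2425842285156, 296.46038818359375) (349.41381766381767, 296.482905982906) r mm 15.253697540680273 [ 0.4548 -0.2135  0.042 ] [ 0.4548 -0.2138  0.042 ] depth z [ 0.4548 -0.2134  0.0434]
wt ((242.40753173828125, 174.87359619140625), (55.469337463378906, 82.74790954589844), 87.51044464111328) [ 0.6595 -0.0255  0.022 ] [(np.float64(0.14360697731140493), np.float64(-85.88717304822623)), (np.float64(0.0975557747465494), np.float64(-175.72629935313603))] z [np.float64(-0.00026371870261032715), np.float64(-0.0009552944036352873), np.float64(0.023137209106492196), np.float64(0.02511007750084815)]
bt ((340.904052734375, 214.6490936279297), (56.17278289794922, 82.49710845947266), 89.06080627441406) [ 0.5946 -0.1974  0.022 ] [(np.float64(0.14259982808010901), np.float64(-87.50141869817278)), (np.float64(0.09753627133063916), np.float64(-178.16187622810136))] z [np.float64(0.028505731419944502), np.
[... 225 characters left out ...]
np.float64(0.14592404289954836), np.float64(-87.68572348815655)), (np.float64(0.09703444815051755), np.float64(-179.5495377050237))] z [np.float64(0.022378374150905156), np.float64(-0.0004128146451686243), np.float64(0.022974590195732225), np.float64(0.0020916080314837826)]
syr ((224.7893524169922, 294.1965637207031), (64.81016540527344, 12.312811851501465), 17.927919387817383) [[ 0.4585  0.0559  0.006 ]
 [ 0.4789  0.0503  0.006 ]
 [ 0.4473 -0.0575  0.006 ]
 [ 0.4271 -0.0517  0.006 ]]
ends [[ 0.4529 -0.0008  0.006 ]]
bluecap [((195, 279, 7, 6), array([[0.4737, 0.0462, 0.006 ]]))]
(176, 231) [[0.5605 0.0891 0.0043]]
(446, 325) [[ 0.4105 -0.3811  0.0146]]
(431, 329) [[ 0.4022 -0.3587 -0.    ]]
```

View pics/crop.png

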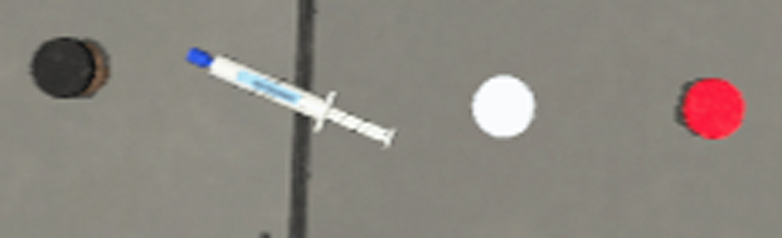

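The cap mask for the salmon jar failed. I'll measure it with a relative threshold, refine the syringe ends and the trays, and check the jars against the side view.

```bash
python3 - <<'E'
from h import *
np.set_printoptions(precision=4,suppress=True)
s=load("top0.npz");f=s["frame"];h=hsv(s);H,S,V=[h[...,i].astype(int) for i in range(3)]
for c in blobs((V<60),(140,268,180,302))[:2]:
    print("salmon",cv2.minEnclosingCircle(c),plane(s,cv2.minEnclosingCircle(c)[0],.042),zpt(s,cv2.minEnclosingCircle(c)[0]))
g=np.array([[195.3,280.0],[255.3,306.2]]);P=plane(s,g,.006);print("syr ends",P,P.mean(0),np.linalg.norm(P[1]-P[0]),np.degrees(np.arctan2(*(P[1]-P[0])[[1,0]])))
# tray liners (floor)
dark=(V<40)
for n,b,k in(("wt",(200,145,290,210),2),("bt",(300,187,384,243),1),("rt",(432,226,515,282),1)):
    for c in blobs(dark,b,200)[:k]:
        r=cv2.minAreaRect(c);B=plane(s,cv2.boxPoints(r),.004);print(n,r,B.mean(0),np.linalg.norm(B[1]-B[0]),np.linalg.norm(B[2]-B[1]),np.degrees(np.arctan2(*(B[1]-B[0])[[1,0]])))
# side view
t=load("side0.npz");h=hsv(t);H,S,V=[h[...,i].astype(int) for i in range(3)]
red=((H<8)|(H>172))&(S>130)&(V>80)
for n,m,b in(("red",red,(280,250,310,275)),("white",(S<60)&(V>150),(276,231,300,258)),("black",V<60,(270,185,295,205))):
    c=blobs(m,b,20)[0];print(n,cv2.boundingRect(c),plane(t,c[:,0].mean(0),.037))
for n,m,b in (("rt",red,(318,300,405,380)),("bt",(abs(H-110)<15)&(S>120)&(V>80),(325,230,405,295))):
    c=blobs(m,b)[0];q=cv2.approxPolyDP(cv2.convexHull(c),6,True)[:,0];print(n,q.tolist(),plane(t,q,.022)[:,:2].tolist())
cv2.imwrite("pics/sc.png",cv2.resize(t["frame"][175:385,230:430],None,fx=2.8,fy=2.8,interpolation=cv2.INTER_CUBIC))
cv2.imwrite("pics/tc.png",cv2.resize(f[140:290,195:525],None,fx=2.4,fy=2.4,interpolation=cv2.INTER_CUBIC))
E
```

```text
salmon ((158.63043212890625, 284.2608642578125), 9.054780006408691) [[0.4668 0.1034 0.042 ]] [[0.4667 0.1024 0.0454]]
syr ends [[ 0.476   0.0511  0.006 ]
 [ 0.4337 -0.0542  0.006 ]] [ 0.4549 -0.0015  0.006 ] 0.11347473429344437 -111.90009565631841
rt ((478.0, 264.5), (38.0, 25.0), -0.0) [ 0.5159 -0.4389  0.004 ] 0.043584199442585014 0.06643260172775282 0.18902276242227273
red (286, 258, 16, 13) [[ 0.4543 -0.2139  0.037 ]]
white (276, 231, 18, 9) [[ 0.4472 -0.098   0.037 ]]
black (276, 189, 12, 8) [[0.4654 0.1056 0.037 ]]
rt [[374, 305], [398, 366], [340, 375], [322, 312]] [[0.5778086643673824, -0.3516439528218278], [0.5763313411519622, -0.5120023579876247], [0.48582062308631685, -0.5158883082372816], [0.4851605374669017, -0.3554302109284292]]
bt [[378, 240], [396, 282], [349, 288], [332, 244]] [[0.6400949127956616, -0.12999481611793406], [0.6348089622425022, -0.28855973023689396], [0.545536928450127, -0.2920572571443347], [0.5435500916012271, -0.12868137717912442]]
```

View pics/sc.png

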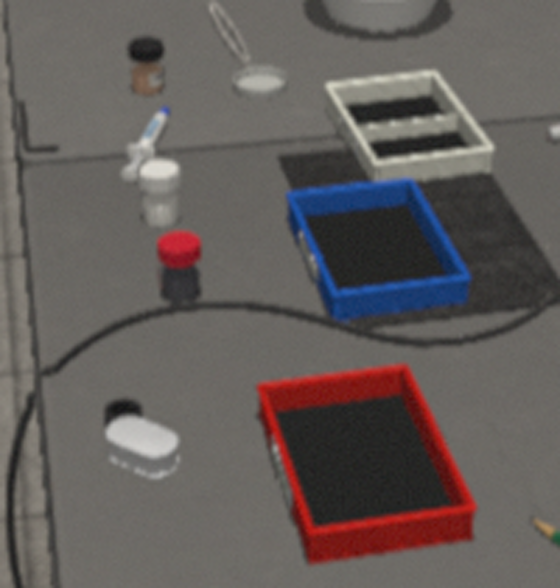

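View pics/tc.png

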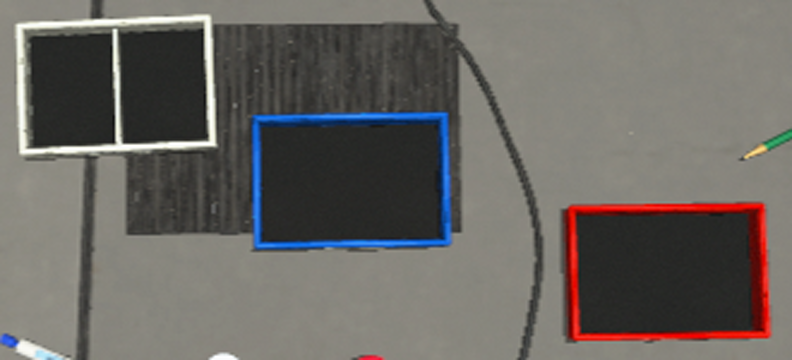

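The crops show all the rims and jars clearly. I'll compute the tray poses from the rim corners I read off the crop, and the offsets in tool axes.

```bash
python3 - <<'E'
from h import *
from scipy.spatial.transform import Rotation as R
np.set_printoptions(precision=4,suppress=True)
s=load("top0.npz")
T={"wt":[(16,24),(209,16),(215,146),(22,155)],"bt":[(252,117),(447,113),(450,244),(256,248)],"rt":[(568,207),(764,205),(769,336),(573,340)]}
for n,q in T.items():
    P=plane(s,np.array(q)/2.4+[195,140],.022);d=P[0]-P[1]+P[3]-P[2];print(n,P.mean(0),"yaw",np.degrees(np.arctan2(-d[0],d[1])),[np.linalg.norm(P[i]-P[(i+1)%4]) for i in range(4)])
d=plane(s,np.array([(114,30),(119,146)])/2.4+[195,140],.018);print("divider",d,d.mean(0))
from plant import ctrl
o=ctrl.get_obs();M=R.from_euler("xyz",o["orientation"],degrees=True).as_matrix();print(M)
E
```

```text
wt [ 0.6583 -0.0268  0.022 ] yaw 4.1160512441544235 [np.float64(0.1396591384414659), np.float64(0.09534560217783919), np.float64(0.1384402574989015), np.float64(0.09595906501161452)]
bt [ 0.5937 -0.1982  0.022 ] yaw 2.7188743023336035 [np.float64(0.14044579743054067), np.float64(0.09478154046981051), np.float64(0.13848143477191258), np.float64(0.09469760860205803)]
rt [ 0.5339 -0.4259  0.022 ] yaw 2.383877664139817 [np.float64(0.14065491375785033), np.float64(0.09371637321869171), np.float64(0.13945717972166116), np.float64(0.09504715288841142)]
divider [[ 0.6997 -0.0235  0.018 ]
 [ 0.6146 -0.0304  0.018 ]] [ 0.6572 -0.027   0.018 ]
[[-0.0006  0.8934 -0.4492]
 [-0.0014 -0.4492 -0.8934]
 [-1.      0.0001  0.0015]]
```

>>> servo_tool(motion=[{"offset": [0,0.044,0.044],"roll": 0,"claw": 1},{"offset": [0,0.044,0.044],"roll": 0,"claw": 1},{"offset": [0,0.044,0.044],"roll": 0,"claw": 1},{"offset": [0,0.044,0.044],"roll": 0,"claw": 1},{"offset": [0,0.044,0.044],"roll": 0,"claw": 1},{"offset": [0,0.044,0.044],"roll": 0,"claw": 1},{"offset": [0,0.044,0.044],"roll": 0,"claw": 1},{"offset": [0,0.044,0.044],"roll": 0,"claw": 1},{"offset": [0,0,0],"roll": 0,"claw": 1}])

```text
clock: 1.23
tool_pos: [0.4599, 0.1267, 0.2263]
orientation: [-21.1, 90.0, -138.1]
force: [-0.2, -0.2, 0.2]
opening: 0.0874
```

>>> servo_tool(motion=[{"offset": [0,0,0],"roll": 10.5,"claw": 1},{"offset": [0,0,0],"roll": 10.5,"claw": 1},{"offset": [0,0,0],"roll": 10.5,"claw": 1},{"offset": [0,0,0],"roll": 10.5,"claw": 1},{"offset": [0,0,0],"roll": 10.5,"claw": 1},{"offset": [0,0,0],"roll": 10.5,"claw": 1},{"offset": [0,0,0],"roll": 0,"claw": 1}])

```text
clock: 2.1
tool_pos: [0.4593, 0.1311, 0.2263]
orientation: [20.0, 90.0, -159.5]
force: [-0.1, 0.1, -0.4]
opening: 0.0879
```

```bash
cat > st.py <<'E'
from plant import ctrl
import numpy as np,sys
from scipy.spatial.transform import Rotation as R
np.set_printoptions(precision=4,suppress=True)
o=ctrl.get_obs();M=R.from_euler("xyz",o["orientation"],degrees=True).as_matrix()
print(o["clock"],o["tool_pos"],"J",o["joint_pos"],"F",o["force"],"open",o["opening"]);print("x",M[:,0],"y",M[:,1],"z",M[:,2],"zyaw",np.degrees(np.arctan2(M[1,2],M[0,2])))
if len(sys.argv)>3:
    print("tool delta",M.T@(np.array(sys.argv[1:4],float)-o["tool_pos"]))
E
python3 st.py .467 .103 .024
```

```text
2.1 [0.4593 0.1311 0.2263] J [ 39.5974   1.6534 -23.3215  -0.0093 -65.0493 -39.1639] F [-0.1214  0.0658 -0.3882] open 0.08789945086601868
x [-0.0004 -0.0002 -1.    ] y [ 0.0075 -1.      0.0002] z [-1.     -0.0075  0.0004] zyaw -179.57045257680974
tool delta [ 0.2023  0.0281 -0.0076]
```

>>> servo_tool(motion=[{"offset": [0,0.028,-0.008],"roll": 0,"claw": 1},{"offset": [0.04,0,0],"roll": 0,"claw": 1},{"offset": [0.04,0,0],"roll": 0,"claw": 1},{"offset": [0.04,0,0],"roll": 0,"claw": 1},{"offset": [0.03,0,0],"roll": 0,"claw": 1},{"offset": [0,0,0],"roll": 0,"claw": 1}])

```text
clock: 2.85
tool_pos: [0.4663, 0.1019, 0.0747]
orientation: [32.8, 89.7, -146.7]
force: [0.6, 0.2, 1.0]
opening: 0.0878
```

```bash
python3 st.py .467 .103 .024; python3 - <<'E'
from plant import ctrl
import cv2
for n in("top","side"): cv2.imwrite(f"pics/{n}1.png",ctrl.snapshot(n)["frame"])
E
```

```text
2.85 [0.4663 0.1019 0.0747] J [ 36.0125  11.4251 -34.9613  -0.0192 -43.8929 -35.4639] F [0.6105 0.2243 0.9615] open 0.08776079201838387
x [-0.0041 -0.0027 -1.    ] y [ 0.0093 -1.      0.0026] z [-0.9999 -0.0093  0.0041] zyaw -179.46550154371664
tool delta [ 0.0507 -0.0012 -0.001 ]
```

View pics/side1.png

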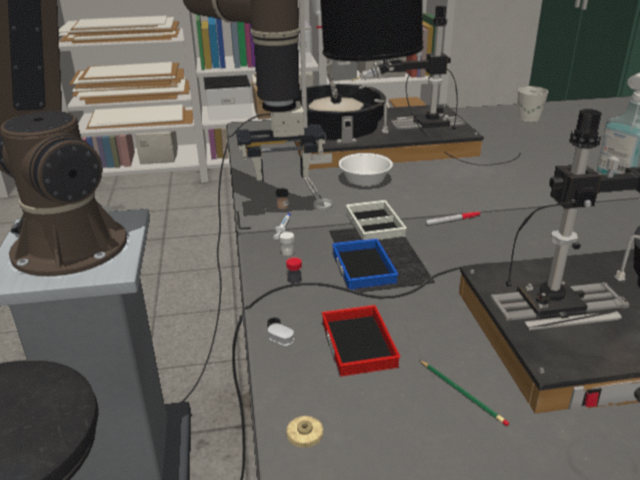

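View pics/top1.png

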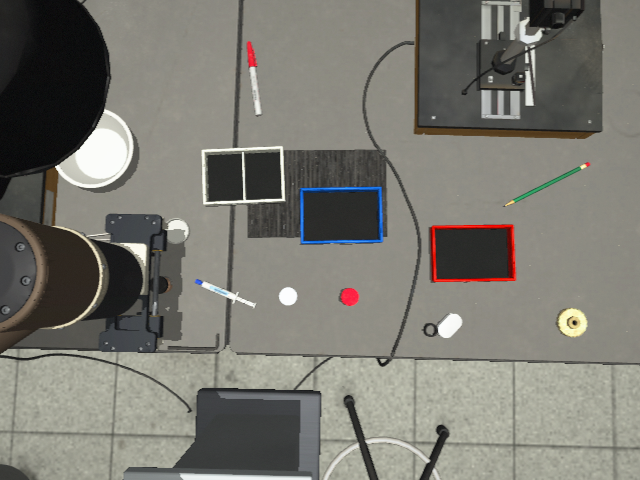

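The picture shows the open gripper around the salmon jar, with the row undisturbed. Before working near the white tray I'll check how far the wrist sticks out to +y of the tool, using the depth maps.

```bash
python3 - <<'E'
from plant import ctrl
from h import *
np.set_printoptions(precision=3,suppress=True)
tcp=ctrl.get_obs()["tool_pos"];tcp0=tcp
for n in("top","side"):
    s=ctrl.snapshot(n);b=load(n+"0.npz")
    vv,uu=np.nonzero((s["z_map"]>0)&((b["z_map"]-s["z_map"]>.03)|(b["z_map"]==0)))
    o,d=ray(s,np.c_[uu,vv]);P=o+d*s["z_map"][vv,uu][:,None]
    print(n,len(P))
    for z in np.arange(.05,.9,.05):
        q=P[(P[:,2]>z)&(P[:,2]<z+.05)]
        if len(q)>10: print(round(z,2),len(q),"x-t",np.percentile(q[:,0]-tcp[0],[1,99]),"y-t",np.percentile(q[:,1]-tcp[1],[1,99]))
b=load("side0.npz")
vv,uu=np.nonzero(b["z_map"]>0);o,d=ray(b,np.c_[uu,vv]);P=o+d*b["z_map"][vv,uu][:,None]
q=P[(P[:,0]>.5)&(P[:,0]<1)&(P[:,1]>0)&(P[:,1]<.6)&(P[:,2]>.3)];print("overhang",q.min(0),q.max(0)) if len(q) else 0
E
```

```text
top 19475
0.05 126 x-t [-0.045  0.488] y-t [-0.726  0.24 ]
0.1 73 x-t [-0.085  0.374] y-t [-0.552  0.073]
0.15 4729 x-t [-0.094  0.096] y-t [-0.039  0.039]
0.2 545 x-t [-0.014  0.051] y-t [-0.039  0.003]
0.25 535 x-t [-0.043  0.045] y-t [-0.045 -0.012]
0.3 1148 x-t [-0.043  0.044] y-t [-0.045 -0.011]
0.35 986 x-t [-0.041  0.224] y-t [-0.047  0.003]
0.4 2448 x-t [-0.05   0.051] y-t [-0.05   0.002]
0.45 3119 x-t [-0.062  0.046] y-t [-0.048  0.011]
0.5 4808 x-t [-0.042  0.044] y-t [-0.048 -0.013]
side 21385
0.05 452 x-t [-0.862  1.684] y-t [-0.715  2.224]
0.1 597 x-t [-0.801  1.565] y-t [-0.202  2.212]
0.15 2686 x-t [-0.492  0.373] y-t [-0.219  2.187]
0.2 1438 x-t [-0.475  0.313] y-t [-0.219  0.308]
0.25 1717 x-t [-0.52   0.044] y-t [-0.2    0.011]
0.3 2373 x-t [-0.518  0.043] y-t [-0.049  0.014]
0.35 2592 x-t [-0.517  0.045] y-t [-0.05   0.021]
0.4 3895 x-t [-0.514  0.046] y-t [-0.052  0.174]
0.45 1716 x-t [-0.506  0.04 ] y-t [-0.051  0.096]
overhang [0.548 0.075 0.3  ] [0.952 0.443 0.457]
```

>>> servo_tool(motion=[{"offset": [0.03,0,0],"roll": 0,"claw": 1},{"offset": [0.02,0,0],"roll": 0,"claw": 1},{"offset": [0,0,0],"roll": 0,"claw": 1},{"offset": [0,0,0],"roll": 0,"claw": -1},{"offset": [0,0,0],"roll": 0,"claw": -1},{"offset": [0,0,0],"roll": 0,"claw": -1},{"offset": [0,0,0],"roll": 0,"claw": -1},{"offset": [0,0,0],"roll": 0,"claw": -1},{"offset": [0,0,0],"roll": 0,"claw": -1},{"offset": [0,0,0],"roll": 0,"claw": -1}])

```text
clock: 4.3
tool_pos: [0.4677, 0.1025, 0.0265]
orientation: [32.6, 90.0, -147.0]
force: [-0.5, 0.9, 0.5]
opening: 0.0281
```

```bash
python3 st.py .467 .103 .024
```

```text
4.3 [0.4677 0.1025 0.0265] J [ 35.9733  15.786  -37.8173  -0.0012 -36.4097 -35.6634] F [-0.4963  0.8558  0.4598] open 0.028052441918436383
x [-0.0002 -0.0001 -1.    ] y [ 0.0054 -1.      0.0001] z [-1.     -0.0054  0.0002] zyaw -179.69103786120556
tool delta [ 0.0025 -0.0005  0.0007]
```

The salmon jar is gripped: the opening reads 28 mm. The depth shows the wrist sitting about 0.19 m to the left of the tool, high up, so the overhang matters. I'll map both before moving on.

```bash
python3 - <<'E'
from plant import ctrl
from h import *
np.set_printoptions(precision=3,suppress=True)
for n in("top","side"):
    b=load(n+"0.npz")
    print(n)
    zm=b["z_map"];bad=cv2.morphologyEx(zm,cv2.MORPH_GRADIENT,np.ones((3,3)))>.03
    vv,uu=np.nonzero((zm>0)&~bad);o,d=ray(b,np.c_[uu,vv]);P=o+d*zm[vv,uu][:,None]
    k=(P[:,0]>.45)&(P[:,0]<1.1)&(P[:,1]>0)&(P[:,1]<.7)&(P[:,2]>.1);P=P[k];u=uu[k];v=vv[k]
    for z in np.arange(.1,.95,.05):
        m=(P[:,2]>z)&(P[:,2]<z+.05);q=P[m]
        if len(q)>20: print(round(z,2),len(q),"x",np.percentile(q[:,0],[1,99]),"y",np.percentile(q[:,1],[1,99]),"px",u[m].min(),u[m].max(),v[m].min(),v[m].max())
tcp=ctrl.get_obs()["tool_pos"];print(tcp)
s=ctrl.snapshot("side");b=load("side0.npz");np.savez("side1.npz",**s);zm=s["z_map"];bad=cv2.morphologyEx(zm,cv2.MORPH_GRADIENT,np.ones((3,3)))>.03
vv,uu=np.nonzero((zm>0)&~bad&(b["z_map"]-zm>.05));o,d=ray(s,np.c_[uu,vv]);P=o+d*zm[vv,uu][:,None]
for z in np.arange(.1,.7,.03):
    q=P[(P[:,2]>z)&(P[:,2]<z+.03)&(P[:,0]>.15)]-tcp
    if len(q)>5: print(round(z-tcp[2],3),len(q),"x-t",np.percentile(q[:,0],[0,10,90,100]),"y-t",np.percentile(q[:,1],[0,10,90,100]))
cv2.imwrite("pics/side2.png",cv2.resize(s["frame"][0:240,120:440],None,fx=2.5,fy=2.5))
E
```

```text
top
0.1 65 x [0.55  0.623] y [0.332 0.343] px 0 4 178 226
0.3 992 x [0.583 0.759] y [0.083 0.198] px 0 109 0 176
0.35 4573 x [0.587 0.768] y [0.085 0.182] px 0 108 0 172
0.4 5000 x [0.593 0.743] y [0.09  0.154] px 0 83 0 156
0.45 5044 x [0.613 0.719] y [0.095 0.131] px 0 55 0 125
side
0.1 2719 x [0.533 0.936] y [0.311 0.59 ] px 289 440 85 132
0.15 295 x [0.526 0.945] y [0.321 0.571] px 288 440 77 114
0.2 820 x [0.552 0.959] y [0.315 0.451] px 302 449 58 94
0.25 271 x [0.551 0.955] y [0.292 0.44 ] px 302 447 40 76
0.3 731 x [0.551 0.941] y [0.08  0.429] px 301 445 21 60
0.35 2481 x [0.553 0.938] y [0.082 0.424] px 300 445 7 54
0.4 2542 x [0.554 0.784] y [0.086 0.331] px 300 420 0 29
0.45 241 x [0.593 0.756] y [0.09  0.154] px 328 413 0 3
[0.468 0.102 0.027]
0.073 550 x-t [-0.092 -0.06   0.074  0.094] y-t [-0.045 -0.04  -0.019  0.037]
0.103 840 x-t [-0.094 -0.081  0.079  0.093] y-t [-0.045 -0.032  0.016  0.033]
0.133 275 x-t [-0.014 -0.009  0.042  0.048] y-t [-0.046 -0.04  -0.019 -0.013]
0.163 375 x-t [-0.035 -0.024  0.038  0.047] y-t [-0.045 -0.04  -0.014  0.026]
0.193 495 x-t [-0.044 -0.035  0.03   0.04 ] y-t [-0.052 -0.047 -0.025 -0.009]
0.223 545 x-t [-0.044 -0.037  0.032  0.042] y-t [-0.051 -0.047 -0.023 -0.01 ]
0.253 546 x-t [-0.044 -0.036  0.032  0.042] y-t [-0.052 -0.047 -0.024 -0.011]
0.283 570 x-t [-0.046 -0.037  0.031  0.041] y-t [-0.054 -0.047 -0.025 -0.011]
0.313 665 x-t [-0.153 -0.041  0.034  0.048] y-t [-0.056 -0.05  -0.021  0.156]
0.343 1401 x-t [-0.186 -0.153  0.023  0.045] y-t [-0.055 -0.047  0.136  0.181]
0.373 1617 x-t [-0.186 -0.148  0.021  0.044] y-t [-0.054 -0.047  0.11   0.176]
0.403 1569 x-t [-0.19  -0.154  0.021  0.045] y-t [-0.055 -0.047  0.094  0.124]
0.433 229 x-t [-0.046 -0.036  0.03   0.043] y-t [-0.054 -0.048 -0.025 -0.007]
```

View pics/side2.png

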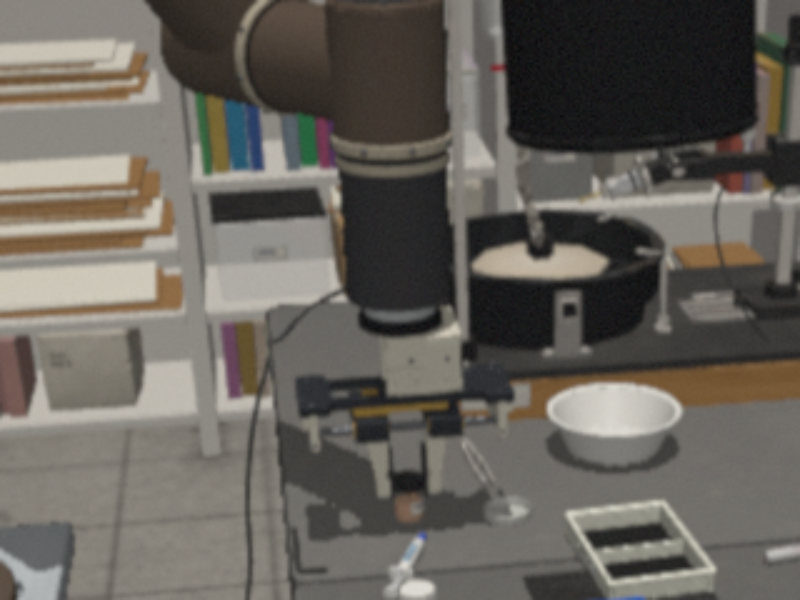

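The wrist tube rides 0.31–0.45 m above the TCP and to the left of the tool, so it could meet the drum when the tool is over the white tray. I'll test this by moving the measured arm cloud to candidate tray poses and comparing it with the drum cloud.

```bash
cat > clr.py <<'E'
from plant import ctrl
from h import *
from scipy.spatial import cKDTree
np.set_printoptions(precision=3,suppress=True)
OFF=.1917
def cloud(s,b=None):
    zm=s["z_map"];bad=cv2.morphologyEx(zm,cv2.MORPH_GRADIENT,np.ones((3,3)))>.03
    m=(zm>0)&~bad
    if b is not None: m&=((b["z_map"]-zm>.05)|(b["z_map"]==0))
    vv,uu=np.nonzero(m);o,d=ray(s,np.c_[uu,vv]);return o+d*zm[vv,uu][:,None]
def J1(p):
    r=np.hypot(*p[:2]);return np.arctan2(p[1],p[0])+np.arcsin(OFF/r)
E
python3 - <<'E'
from clr import *
D=np.vstack([cloud(load(n+"0.npz")) for n in("top","side")])
D=D[(D[:,0]>.5)&(D[:,0]<.9)&(D[:,1]>.03)&(D[:,1]<.4)&(D[:,2]>.3)]
np.save("drum.npy",D)
E2=D[(D[:,2]>.34)&(D[:,2]<.42)&(D[:,1]<.25)&(D[:,0]>.56)]
A=np.c_[2*E2[:,:2],np.ones(len(E2))];c=np.linalg.lstsq(A,(E2[:,:2]**2).sum(1),rcond=None)[0];print("drum circle",c[:2],np.sqrt(c[2]+c[0]**2+c[1]**2),len(E2))
o=ctrl.get_obs();t=o["tool_pos"];print(np.degrees(J1(t)),o["joint_pos"][0])
A=np.vstack([cloud(ctrl.snapshot(n),load(n+"0.npz")) for n in("top","side")])-t
a=J1(t);u=np.array([np.cos(a),np.sin(a)]);l=np.array([-u[1],u[0]])
L=np.c_[A[:,:2]@u,A[:,:2]@l,A[:,2]];k=(L[:,2]>.12)&(L[:,0]>-.6)&(L[:,0]<.15)&(L[:,1]>-.1)&(L[:,1]<.4)
L=L[k];np.save("armL.npy",L)
for z in np.arange(.13,.5,.03):
    q=L[(L[:,2]>z)&(L[:,2]<z+.03)]
    if len(q): print(round(z,2),len(q),"fwd",np.percentile(q[:,0],[1,99]),"left",np.percentile(q[:,1],[1,99]))
E
```

```text
drum circle [0.696 0.199] 0.11124441454471126 11009
35.96154826784422 35.97413630080757
0.13 306 fwd [-0.492  0.027] left [-0.057  0.091]
0.16 726 fwd [-0.499  0.037] left [-0.057  0.09 ]
0.19 690 fwd [-0.494  0.018] left [-0.048  0.088]
0.22 1154 fwd [-0.434  0.019] left [-0.048  0.272]
0.25 1765 fwd [-0.436  0.019] left [-0.048  0.273]
0.28 1686 fwd [-0.433  0.017] left [-0.048  0.274]
0.31 2191 fwd [-0.43   0.026] left [-0.051  0.273]
0.34 3116 fwd [-0.428  0.021] left [-0.05   0.273]
0.37 4213 fwd [-0.425  0.02 ] left [-0.05   0.273]
0.4 4380 fwd [-0.424  0.02 ] left [-0.05   0.273]
0.43 7923 fwd [-0.419  0.041] left [-0.048  0.272]
```

```bash
python3 - <<'E'
from clr import *
L=np.load("armL.npy")
for z0,z1 in((.2,.3),(.31,.37),(.37,.45),(.45,.6)):
    q=L[(L[:,2]>z0)&(L[:,2]<z1)];h,xe,ye=np.histogram2d(q[:,0],q[:,1],bins=[np.arange(-.5,.1,.04),np.arange(-.08,.32,.04)])
    print("z",z0,z1,"rows fwd -.5.., cols left -.08..");print(h.astype(int))
E
```

```text
z 0.2 0.3 rows fwd -.5.., cols left -.08..
[[   0    0    0    0    1    4    0    0    1]
 [   0    0    0    0    3    0    0    0  240]
 [   0    0    0    0    0    3    2    1  551]
 [   0    0    0    0    0    0    0    0  489]
 [   0    0    0    0    0    0    0    0    4]
 [   0    0    0    0    0    0    0    0    0]
 [   0    0    0    0    0    0    0    0    0]
 [   0    0    0    0    0    0    0    0    0]
 [   0    0    0    0    0    0    0    0    0]
 [   0    0    0    0    0    0    0    0    0]
 [   0    0    0    0    0    0    0    0    0]
 [  97 1774  246    0    0    0    0    0    0]
 [1224   34    0    0    0    0    0    0    0]
 [  18   10    0    0    0    0    0    0    0]]
z 0.31 0.37 rows fwd -.5.., cols left -.08..
[[   0    0    0    0    0    0    0    0    0]
 [   0    0    0    0    0    0    0    0  203]
 [   0    0    0    0    0    0    0    0  648]
 [   0    0    0    0    0    0    0    0  615]
 [   0    0    0    0    0    0    0    0  201]
 [   0    0    0    0    0    0    0    0    0]
 [   0    0    0    0    0    0    0    0    0]
 [ 
[... 816 characters left out ...]
0    0    0    0    0    0    0    0    0]
 [   0    0    0    0    0  116  189    7    0]
 [ 405 3244 1683 1077  317  486  111   77   26]
 [1883 2131  815   24   51   34    0    0    0]
 [  98  899   11    0    0    0    0    0    0]]
z 0.45 0.6 rows fwd -.5.., cols left -.08..
[[ 0  0  0  0  0  0  0  0  0]
 [ 0  0  0  0  0  0  0  0 16]
 [ 0  0  0  0  0  0  0  0 76]
 [ 0  0  0  0  0  0  0  0 21]
 [ 0  0  0  0  0  0  0  0  0]
 [ 0  0  0  0  0  0  0  0  0]
 [ 0  0  0  0  0  0  0  0  0]
 [ 0  0  0  0  0  0  0  0  0]
 [ 0  0  0  0  0  0  0  0  0]
 [ 0  0  0  0  0  0  0  0  0]
 [ 0  0  0  0  0  0  0  0  0]
 [ 0  0  0  0  0  0  0  0  0]
 [ 0  0  0  0  0  0  0  0  0]
 [ 0  0  0  0  0  0  0  0  0]]
```

The cloud confirms it: with the tool straight down over the white tray, this wrist would be in the drum. I'll fit a small FK model to the states seen so far and list every IK branch inside the joint ranges, to see whether a clear one exists.

```bash
cat > fk.py <<'E'
import numpy as np
from scipy.spatial.transform import Rotation as R
from scipy.optimize import least_squares
L1,L2,OFF,H,LT=.600,.464,.1917,.2075,.385
lo=np.radians([-176.03,-82.01,-58.28,-173.87,-174.79,-173.66]);hi=np.radians([176.03,121.73,71.71,95.51,-.11,173.66])
def fk(q):
    Rz=R.from_euler("z",q[0]);A=Rz*R.from_euler("y",q[1])
    e=np.array([0,0,H])+A.apply([0,0,L1])
    B=Rz*R.from_euler("y",q[1]-q[2])           # forearm along local x
    w=e+B.apply([L2,0,0])
    C=B*R.from_euler("x",-q[3])*R.from_euler("y",-q[4])  # tool x axis
    D=C*R.from_euler("x",q[5])
    t=w+C.apply([LT,-OFF,0])
    return t,D,w,e,C
E
python3 - <<'E'
from fk import *
np.set_printoptions(precision=3,suppress=True)
for q,p in (([79.819,20.59,.635,-.02,-70.13,-16.51],[.303,.6027,.2256]),([35.973,15.786,-37.817,0,-36.41,-35.66],[.4677,.1025,.0265])):
    t,D,w,e,C=fk(np.radians(q));print(t,p,D.as_matrix()[:,0],D.as_matrix()[:,2],w)
rng=np.random.default_rng(0)
for p in ([.656,.004,.03],[.66,-.06,.03],[.635,-.07,.03]):
    sols=[]
    for k in range(400):
        def f(q):
            t,D,*_=fk(q);return np.r_[(t-p)*5,D.as_matrix()[:,0]-[0,0,-1]]
        q0=lo+(hi-lo)*rng.random(6);r=least_squares(f,q0,bounds=(lo,hi))
        if r.cost<1e-8:
            q=np.degrees(r.x)[:5]
            if not any(np.abs(q-s).max()<1 for s,_ in sols): sols.append((q,fk(r.x)[2]))
    print(p)
    for q,w in sols: print("  q",q,"wrist",w)
E
```

```text
[0.303 0.603 0.226] [0.303, 0.6027, 0.2256] [-0.001 -0.001 -1.   ] [-0.11   0.994 -0.001] [0.114 0.637 0.611]
[0.467 0.102 0.026] [0.4677, 0.1025, 0.0265] [-0. -0. -1.] [ 0.315  0.949 -0.   ] [0.355 0.258 0.411]
[0.656, 0.004, 0.03]
  q [ 17.34   28.85  -14.418   0.    -46.732] wrist [0.599 0.187 0.415]
[0.66, -0.06, 0.03]
  q [ 11.619  29.354 -13.479  -0.    -47.166] wrist [0.621 0.128 0.415]
[0.635, -0.07, 0.03]
  q [ 11.171  27.564 -16.793  -0.    -45.643] wrist [0.598 0.118 0.415]
```

The model matches both measured states, and there is only one branch. So the wrist/drum clearance has to be checked for real. I'll lift the jar, approach the tray from the front where it's clear, and compare the arm with the drum there.

>>> servo_tool(motion=[{"offset": [-0.03,0,0],"roll": 0,"claw": -1},{"offset": [-0.03,0,0],"roll": 0,"claw": -1},{"offset": [0,0.04,-0.023],"roll": 0,"claw": -1},{"offset": [0,0.04,-0.023],"roll": 0,"claw": -1},{"offset": [0,0.04,-0.023],"roll": 0,"claw": -1},{"offset": [0,0.04,-0.023],"roll": 0,"claw": -1},{"offset": [0,0,0],"roll": 0,"claw": -1}])

```text
clock: 5.32
tool_pos: [0.5615, -0.0594, 0.086]
orientation: [44.9, 90.0, -135.0]
force: [-0.5, -0.0, -0.6]
opening: 0.0284
```

```bash
python3 st.py; python3 - <<'E'
from plant import ctrl
from clr import *
for n in("top","side"):
    s=ctrl.snapshot(n);np.savez(n+"3.npz",**s);cv2.imwrite(f"pics/{n}3.png",s["frame"])
print("drum lowest by cloud",[np.percentile(np.load("drum.npy")[:,2],p) for p in(0,1,5)])
o=ctrl.get_obs();print("tau",o["tau"])
E
```

```text
5.325 [ 0.5615 -0.0594  0.086 ] J [ 13.8284  17.8297 -23.7191   0.0193 -48.4752 -13.7272] F [-0.5263 -0.0131 -0.641 ] open 0.02840667818648576
x [-0.0003 -0.0003 -1.    ] y [ 0.002  -1.      0.0003] z [-1.     -0.002   0.0003] zyaw -179.88598333085824
drum lowest by cloud [np.float64(0.3006757274853505), np.float64(0.3370559673879587), np.float64(0.3464063212805045)]
tau [ -0.964 -48.055  23.947   5.746   0.041   0.074]
```

View pics/side3.png

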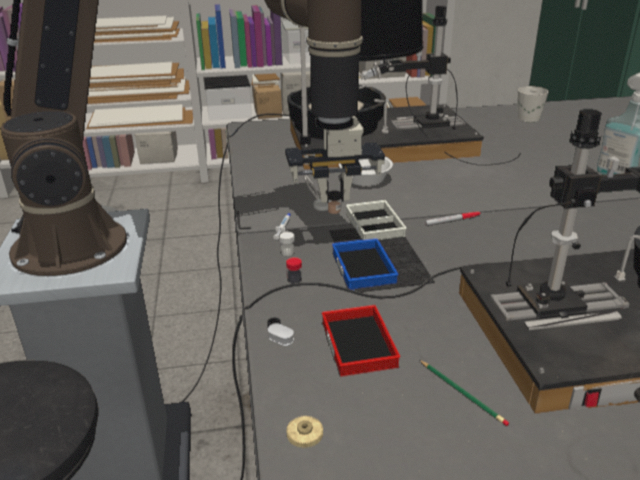

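View pics/top3.png

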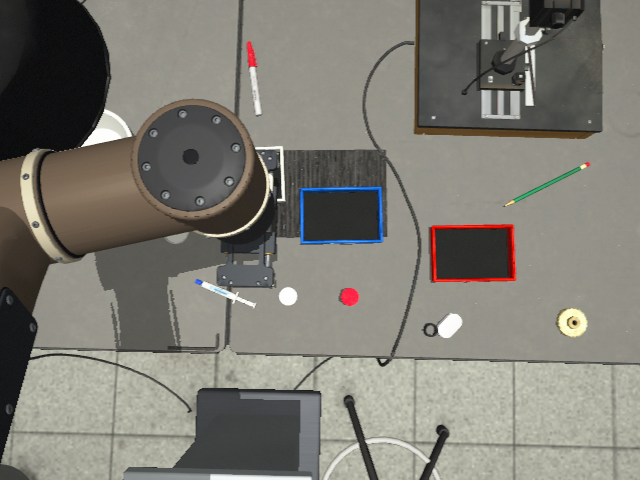

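The top view shows the tool column's cap at (190,157), with the tube running left to the elbow-side joint at about (30,205). The drum's edge is at upper left, at about (108,85). I'll transfer the tube cloud to the candidate tray poses and compare it with the drum.

```bash
python3 - <<'E'
from clr import *
t=np.array([.5615,-.0594,.086]);a=J1(t)
A=np.vstack([cloud(load(n+"3.npz"),load(n+"0.npz")) for n in("top","side")])-t
u=np.array([np.cos(a),np.sin(a)]);l=np.array([-u[1],u[0]])
L=np.c_[A[:,:2]@u,A[:,:2]@l,A[:,2]];L=L[(L[:,2]>.2)&(L[:,2]<.6)&(abs(L[:,0])<.5)&(L[:,1]>-.1)&(L[:,1]<.4)]
np.save("armL3.npy",L)
for b in np.arange(-.06,.32,.04):
    q=L[(L[:,1]>b)&(L[:,1]<b+.04)&(L[:,2]>.3)]
    if len(q): print("left",round(b,2),"fwd",np.percentile(q[:,0],[1,99]),"z",np.percentile(q[:,2],[1,99]),len(q))
C=np.array([.696,.199]);D=np.load("drum.npy")
E2=D[(D[:,2]>.34)&(D[:,1]<.22)&(D[:,0]<.82)]
print("drum resid",np.percentile(np.hypot(*(E2[:,:2]-C).T),[1,5,50,95]))
Q=L[(L[:,2]>.27)]
for p in ([.5615,-.0594],[.58,0],[.6,0],[.633,0],[.657,.005],[.6,-.06],[.633,-.075],[.66,-.06],[.66,-.12]):
    a=J1(p);u=np.array([np.cos(a),np.sin(a)]);l=np.array([-u[1],u[0]])
    W=np.array(p)+Q[:,:1]*u+Q[:,1:2]*l
    print(p,"min dist to drum surface",np.hypot(*(W-C).T).min()-.111)
E
```

```text
left -0.06 fwd [-0.043  0.036] z [0.303 0.444] 6445
left -0.02 fwd [-0.049  0.045] z [0.317 0.445] 7236
left 0.02 fwd [-0.046  0.038] z [0.361 0.444] 4676
left 0.06 fwd [-0.045  0.038] z [0.366 0.426] 4991
left 0.1 fwd [-0.167  0.043] z [0.36  0.505] 8992
left 0.14 fwd [-0.085  0.04 ] z [0.369 0.462] 4507
left 0.18 fwd [-0.048  0.09 ] z [0.324 0.369] 49
left 0.22 fwd [-0.33  -0.039] z [0.316 0.371] 26
left 0.26 fwd [-0.499 -0.386] z [0.301 0.392] 2943
drum resid [0.085 0.094 0.109 0.115]
[0.5615, -0.0594] min dist to drum surface -0.02995634148752585
[0.58, 0] min dist to drum surface -0.10018171143542776
[0.6, 0] min dist to drum surface -0.09256291333495008
[0.633, 0] min dist to drum surface -0.09306568589632508
[0.657, 0.005] min dist to drum surface -0.10562835523772181
[0.6, -0.06] min dist to drum surface -0.03226430588473678
[0.633, -0.075] min dist to drum surface -0.032994603391418686
[0.66, -0.06] min dist to drum surface -0.04807139451395957
[0.66, -0.12] min dist to drum surface 0.019758295565403997
```

The measurements agree: with the tool straight down, the tube would overlap the drum by 3–5 cm at either bay. A modest tilt, with the fingertips leaning toward +x, would keep the wrist back. I'll work out how much tilt is needed and whether the corridor in front is free.

```bash
cat >> fk.py <<'E'
C0=np.array([.696,.199]);RD=.112
def ik(p,ax,q0):
    ax=np.array(ax)/np.linalg.norm(ax)
    def f(q):
        t,D,*_=fk(np.r_[q,0]);return np.r_[(t-p)*5,D.as_matrix()[:,0]-ax]
    r=least_squares(f,np.clip(q0,lo[:5]+1e-4,hi[:5]-1e-4),bounds=(lo[:5],hi[:5]));return r.x,r.cost
def clear(q,rt=.05,rf=.06):
    t,D,w,e,C=fk(np.r_[q,0]);out=[]
    lat=C.apply([0,-1,0]);a=w-lat*.06;c=w+lat*OFF
    for A,B,rr in((a,c+lat*.0,rt+.002),(c,c+C.apply([.28,0,0]),.05),(w,e,rf)):
        S=A+np.linspace(0,1,60)[:,None]*(B-A)
        d=np.hypot(*(S[:,:2]-C0).T)-RD
        dz=.33-S[:,2]           # positive if below drum bottom
        out.append(np.where(dz>0,np.where(d>0,np.hypot(d,dz),dz),d).min()-rr)
    return np.array(out)
E
python3 - <<'E'
from fk import *
np.set_printoptions(precision=3,suppress=True)
q0=np.radians([14,25,-18,0,-47])
for p in ([.656,.004],[.64,-.004],[.635,-.07],[.655,-.062]):
  for dirn in (0,-20,-40,20):
    row=[]
    for th in (0,8,12,16,20,25):
        a=np.radians(th);d=np.radians(dirn);ax=[np.sin(a)*np.cos(d),np.sin(a)*np.sin(d),-np.cos(a)]
        q,c=ik(np.r_[p,.03],ax,q0);row.append((th,round(clear(q).min(),3) if c<1e-7 else None))
    print(p,dirn,row)
from clr import *
for n in("top","side"):
    P=cloud(load(n+"0.npz"));k=(P[:,0]>.5)&(P[:,0]<1.15)&(P[:,1]>-.36)&(P[:,1]<.06)&(P[:,2]>.04);q=P[k];print(n,k.sum(),q.max(0) if k.sum() else 0, np.percentile(q,[1,99],axis=0) if k.sum() else 0)
E
```

```text
[0.656, 0.004] 0 [(0, np.float64(-0.074)), (8, np.float64(-0.005)), (12, np.float64(0.031)), (16, np.float64(0.068)), (20, None), (25, None)]
[0.656, 0.004] -20 [(0, np.float64(-0.074)), (8, np.float64(-0.002)), (12, np.float64(0.028)), (16, np.float64(0.043)), (20, np.float64(0.05)), (25, None)]
[0.656, 0.004] -40 [(0, np.float64(-0.074)), (8, np.float64(-0.012)), (12, np.float64(0.007)), (16, np.float64(0.011)), (20, np.float64(0.014)), (25, np.float64(0.018))]
[0.656, 0.004] 20 [(0, np.float64(-0.074)), (8, np.float64(-0.024)), (12, np.float64(0.0)), (16, np.float64(0.023)), (20, np.float64(0.044)), (25, np.float64(0.062))]
[0.64, -0.004] 0 [(0, np.float64(-0.058)), (8, np.float64(0.012)), (12, np.float64(0.049)), (16, np.float64(0.084)), (20, None), (25, None)]
[0.64, -0.004] -20 [(0, np.float64(-0.058)), (8, np.float64(0.016)), (12, np.float64(0.046)), (16, np.float64(0.059)), (20, None), (25, None)]
[0.64, -0.004] -40 [(0, np.float64(-0.058)), (8, np.float64(0.006)), (12, np.float64(0.024)), (16, np.float64(0.028)), (20, np.float64(0.031)), (25, np.float64(0.036))]
[0.64, -0.00
[... 842 characters left out ...]
loat64(0.024)), (16, np.float64(0.065)), (20, None), (25, None)]
[0.655, -0.062] -20 [(0, np.float64(-0.072)), (8, np.float64(-0.002)), (12, np.float64(0.044)), (16, np.float64(0.093)), (20, None), (25, None)]
[0.655, -0.062] -40 [(0, np.float64(-0.072)), (8, np.float64(-0.004)), (12, np.float64(0.038)), (16, np.float64(0.062)), (20, np.float64(0.062)), (25, None)]
[0.655, -0.062] 20 [(0, np.float64(-0.072)), (8, np.float64(-0.029)), (12, np.float64(-0.01)), (16, np.float64(0.005)), (20, np.float64(0.016)), (25, np.float64(0.019))]
top 3070 [ 0.963 -0.319  0.071] [[ 0.532 -0.36   0.045]
 [ 0.959 -0.32   0.069]]
side 1603 [ 1.077 -0.321  0.07 ] [[ 0.524 -0.36   0.043]
 [ 1.061 -0.324  0.067]]
```

A tilt of about 12° toward +x would clear by 3–5 cm. The corridor x 0.5–1.0, y −0.31…0 is empty. The interface only tilts the tool when a pose is out of reach, so I'll go to the outer reach at y=−0.26 and see what the servo does there.

>>> servo_tool(motion=[{"offset": [-0.04,0.045,0],"roll": 0,"claw": -1},{"offset": [-0.04,0.045,0],"roll": 0,"claw": -1},{"offset": [-0.04,0.045,0],"roll": 0,"claw": -1},{"offset": [-0.04,0.045,0],"roll": 0,"claw": -1},{"offset": [0,0.02,-0.05],"roll": 0,"claw": -1},{"offset": [0,0,-0.06],"roll": 0,"claw": -1},{"offset": [0,0,-0.06],"roll": 0,"claw": -1},{"offset": [0,0,-0.06],"roll": 0,"claw": -1},{"offset": [0,0,-0.03],"roll": 0,"claw": -1},{"offset": [0,0,0],"roll": 0,"claw": -1}])

```text
clock: 6.68
tool_pos: [0.8231, -0.253, 0.2431]
orientation: [-13.3, 89.8, 167.1]
force: [-0.2, -0.0, -1.4]
opening: 0.0284
```

```bash
python3 st.py
```

```text
6.675 [ 0.8231 -0.253   0.2431] J [ -4.2338  39.1038  33.6046  -0.0323 -84.7122   4.6791] F [-0.2235 -0.0297 -1.4381] open 0.028404254328277912
x [-0.0036  0.0008 -1.    ] y [ 0.0077 -1.     -0.0009] z [-1.     -0.0077  0.0036] zyaw -179.55770215162593
```

>>> servo_tool(motion=[{"offset": [0,0,-0.04],"roll": 0,"claw": -1},{"offset": [0,0,-0.04],"roll": 0,"claw": -1},{"offset": [0,0,-0.02],"roll": 0,"claw": -1},{"offset": [0,0,-0.01],"roll": 0,"claw": -1},{"offset": [0,0,-0.01],"roll": 0,"claw": -1},{"offset": [0,0,-0.01],"roll": 0,"claw": -1},{"offset": [0,0,0],"roll": 0,"claw": -1}])

```text
clock: 7.55
tool_pos: [0.9488, -0.2525, 0.244]
orientation: [143.0, 90.0, -36.7]
force: [-0.2, 0.7, -1.2]
opening: 0.028
```

```bash
python3 st.py
```

```text
7.55 [ 0.9488 -0.2525  0.244 ] J [  -3.6287   58.2344   71.5074    0.0195 -103.2439    4.0205] F [-0.2218  0.6829 -1.2333] open 0.027983044357623273
x [ 0.0005 -0.0004 -1.    ] y [ 0.0068 -1.      0.0004] z [-1.     -0.0068 -0.0005] zyaw -179.6126463800702
```

>>> servo_tool(motion=[{"offset": [0,0,-0.01],"roll": 0,"claw": -1},{"offset": [0,0,-0.01],"roll": 0,"claw": -1},{"offset": [0,0,-0.01],"roll": 0,"claw": -1},{"offset": [0,0,0],"roll": 0,"claw": -1}])

```text
clock: 8.05
tool_pos: [0.9614, -0.2489, 0.2372]
orientation: [159.3, 88.8, -20.4]
force: [0.5, 0.8, -0.1]
opening: 0.0277
```

```bash
python3 st.py
```

```text
8.05 [ 0.9614 -0.2489  0.2372] J [  -3.2391   58.763    71.6229    0.3747 -101.67      3.6531] F [ 0.4519  0.7564 -0.1249] open 0.027723125437256187
x [ 0.0204 -0.0076 -0.9998] y [ 0.0058 -1.      0.0077] z [-0.9998 -0.0059 -0.0203] zyaw -179.6610636426641
```

Pushing past the reach does lean the fingertips outward, by 1.2° so far, and J3 holds inside its range. I'll continue.

>>> servo_tool(motion=[{"offset": [0,0,-0.02],"roll": 0,"claw": -1},{"offset": [0,0,-0.02],"roll": 0,"claw": -1},{"offset": [0,0,-0.02],"roll": 0,"claw": -1},{"offset": [0,0,-0.02],"roll": 0,"claw": -1},{"offset": [0,0,0],"roll": 0,"claw": -1}])

```text
clock: 8.68
tool_pos: [0.9934, -0.2364, 0.2189]
orientation: [159.7, 85.8, -19.9]
force: [-0.0, -0.6, -0.3]
opening: 0.0283
```

```bash
python3 st.py
```

```text
8.675 [ 0.9934 -0.2364  0.2189] J [ -2.072   60.0815  71.63     1.3061 -97.5253   2.6448] F [-0.0188 -0.5821 -0.2543] open 0.028256461745208693
x [ 0.0692 -0.0251 -0.9973] y [ 0.0053 -0.9997  0.0255] z [-0.9976 -0.0071 -0.0691] zyaw -179.5929718373355
```

>>> servo_tool(motion=[{"offset": [-0.02,0.01,0.04],"roll": 0,"claw": -1},{"offset": [-0.04,0.01,0.04],"roll": 0,"claw": -1},{"offset": [-0.03,0,0.02],"roll": 0,"claw": -1},{"offset": [0,0,0],"roll": 0,"claw": -1}])

```text
clock: 9.18
tool_pos: [0.8865, -0.2569, 0.3117]
orientation: [160.7, 85.2, -19.1]
force: [0.2, 0.1, 0.4]
opening: 0.0282
```

```bash
python3 st.py
```

```text
9.175 [ 0.8865 -0.2569  0.3117] J [ -3.6323  42.878   48.3799   1.2819 -90.8544   3.954 ] F [0.1622 0.0917 0.4061] open 0.02818799819492202
x [ 0.0794 -0.0275 -0.9965] y [ 0.0033 -0.9996  0.0278] z [-0.9968 -0.0055 -0.0793] zyaw -179.6859313410114
```

>>> servo_tool(motion=[{"offset": [-0.02,0,-0.03],"roll": 0,"claw": -1},{"offset": [-0.02,0,-0.03],"roll": 0,"claw": -1},{"offset": [-0.01,0,-0.03],"roll": 0,"claw": -1},{"offset": [-0.01,0,-0.03],"roll": 0,"claw": -1},{"offset": [-0.01,0,-0.03],"roll": 0,"claw": -1},{"offset": [-0.01,0,-0.03],"roll": 0,"claw": -1},{"offset": [0,0,0],"roll": 0,"claw": -1}])

```text
clock: 10.05
tool_pos: [0.973, -0.229, 0.352]
orientation: [160.0, 79.9, -19.6]
force: [-0.8, 0.6, 0.2]
opening: 0.0283
```

```bash
python3 st.py
```

```text
10.05 [ 0.973 -0.229  0.352] J [ -0.9556  52.7373  71.7126   3.2686 -99.3512   2.128 ] F [-0.8233  0.5614  0.1866] open 0.028315511340658704
x [ 0.1657 -0.059  -0.9844] y [ 0.0014 -0.9982  0.0601] z [-0.9862 -0.0114 -0.1653] zyaw -179.33954809991124
```

The lean is now 10° toward azimuth −20°, and it persists when I back off. J3 reads right at its limit, so I stop pushing, back off inward, then roll the jaws square to the lean.

>>> servo_tool(motion=[{"offset": [0,0,0.04],"roll": 0,"claw": -1},{"offset": [0,0,0.06],"roll": 0,"claw": -1},{"offset": [0,0,0.06],"roll": 0,"claw": -1},{"offset": [0,0,0.06],"roll": 0,"claw": -1},{"offset": [0,0,0.06],"roll": 0,"claw": -1},{"offset": [0,0,0.06],"roll": 0,"claw": -1},{"offset": [0,0,0],"roll": 0,"claw": -1}])

```text
clock: 10.92
tool_pos: [0.6494, -0.234, 0.3]
orientation: [159.9, 80.0, -19.8]
force: [0.6, -0.3, 1.1]
opening: 0.0282
```

>>> servo_tool(motion=[{"offset": [0,0,0],"roll": -10,"claw": -1},{"offset": [0,0,0],"roll": -10,"claw": -1},{"offset": [0,0,0],"roll": -10,"claw": -1},{"offset": [0,0,0],"roll": -10,"claw": -1},{"offset": [0,0,0],"roll": -10,"claw": -1},{"offset": [0,0,0],"roll": -10,"claw": -1},{"offset": [0,0,0],"roll": -9,"claw": -1},{"offset": [0,0,0],"roll": 0,"claw": -1}])

```text
clock: 11.92
tool_pos: [0.6551, -0.2338, 0.2997]
orientation: [90.9, 79.9, -19.9]
force: [0.2, -0.9, 0.1]
opening: 0.0283
```

```bash
python3 st.py .60 -.062 .12; python3 st.py .641 -.061 .034|tail -1
python3 - <<'E'
from fk import *
from plant import ctrl
o=ctrl.get_obs();ax=R.from_euler("xyz",o["orientation"],degrees=True).as_matrix()[:,0];q0=np.radians(o["joint_pos"][:5])
print("fk check",fk(np.radians(o["joint_pos"]))[0],fk(np.radians(o["joint_pos"]))[1].as_matrix()[:,0],ax)
for p in ([.6,-.062,.12],[.6,-.062,.06],[.62,-.062,.034],[.641,-.061,.034],[.65,-.06,.03],[.641,-.004,.034],[.63,-.004,.034],[.6,-.0,.12],[.641,0,.12]):
    q,c=ik(p,ax,q0);print(p,c<1e-7,np.degrees(q).round(1),clear(q).round(3))
E
```

```text
11.925 [ 0.6551 -0.2338  0.2997] J [ -1.9115  14.3496  -0.7372   3.399  -65.3698  69.9927] F [ 0.1641 -0.8639  0.0827] open 0.028307993902400644
x [ 0.1643 -0.0594 -0.9846] y [ 0.9206 -0.3492  0.1747] z [-0.3542 -0.9352 -0.0027] zyaw -110.74628560605716
tool delta [ 0.1577 -0.1421 -0.1407]
tool delta [ 0.2491 -0.1197 -0.1559]
fk check [ 0.65621444 -0.23413155  0.29990694] [ 0.16432074 -0.05940933 -0.98461628] [ 0.16432074 -0.05940933 -0.98461628]
[0.6, -0.062, 0.12] True [ 16.4  13.6 -29.    9.3 -39.6] [0.075 0.119 0.069]
[0.6, -0.062, 0.06] True [ 16.3  18.  -33.5  11.6 -30.9] [0.082 0.12  0.078]
[0.62, -0.062, 0.034] True [ 15.6  21.6 -32.6  12.4 -28.1] [0.065 0.112 0.06 ]
[0.641, -0.061, 0.034] True [ 15.1  23.2 -29.6  11.8 -29.4] [0.042 0.102 0.035]
[0.65, -0.06, 0.03] True [ 15.   24.1 -28.6  11.7 -29.5] [0.033 0.097 0.026]
[0.641, -0.004, 0.034] True [ 20.7  23.1 -30.4  13.3 -29.5] [0.031 0.051 0.046]
[0.63, -0.004, 0.034] True [ 21.1  22.3 -31.9  13.7 -28.9] [0.041 0.056 0.059]
[0.6, -0.0, 0.12] True [ 23.   13.5 -29.7  10.7 -39.9] [0.062 0.066 0.083]
[0.641, 0, 0.12] True [ 21.3  17.1 -24.3  10.  -41.4] [0.023 0.045 0.036]
```

The FK model matches the measured state, and the leaned approach keeps at least 3 cm from the drum. I'll move to just in front of the tray.

>>> servo_tool(motion=[{"offset": [0.03,-0.028,-0.028],"roll": 0,"claw": -1},{"offset": [0.03,-0.028,-0.028],"roll": 0,"claw": -1},{"offset": [0.03,-0.028,-0.028],"roll": 0,"claw": -1},{"offset": [0.03,-0.028,-0.028],"roll": 0,"claw": -1},{"offset": [0.03,-0.028,-0.028],"roll": 0,"claw": -1},{"offset": [0,0,0],"roll": 0,"claw": -1}])

```text
clock: 12.68
tool_pos: [0.5974, -0.0613, 0.125]
orientation: [90.2, 80.2, -20.5]
force: [0.2, 0.0, 0.7]
opening: 0.028
```

```bash
python3 st.py .641 -.061 .07;python3 st.py .641 -.061 .034|tail -1; python3 - <<'E'
from plant import ctrl
from clr import *
for n in("top","side"):
    s=ctrl.snapshot(n);cv2.imwrite(f"pics/{n}4.png",s["frame"])
E
```

```text
12.675 [ 0.5974 -0.0613  0.125 ] J [ 16.466   13.3233 -28.4967   9.022  -40.6915  46.2978] F [0.1791 0.008  0.7154] open 0.028038473397672608
x [ 0.1591 -0.0596 -0.9855] y [ 0.9214 -0.3496  0.1699] z [-0.3546 -0.935  -0.0007] zyaw -110.77021756520672
tool delta [ 0.0611  0.0308 -0.0157]
tool delta [ 0.0966  0.0247 -0.0157]
```

View pics/side4.png

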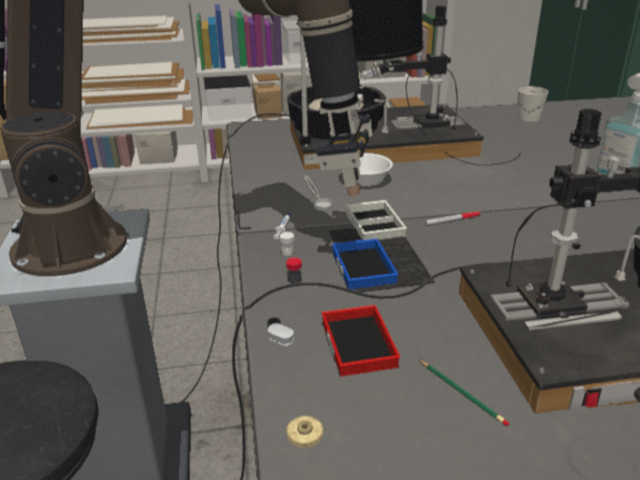

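View pics/top4.png

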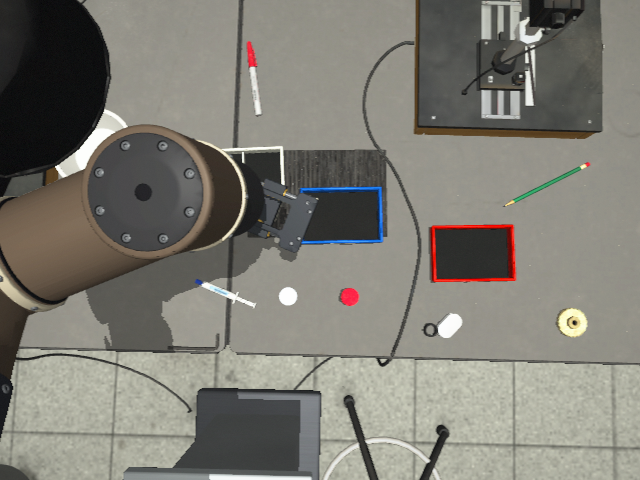

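The side view shows the jar held at (352,190), just in front of the white tray, with the arm well clear of the drum. I'll lower it into the −y bay.

>>> servo_tool(motion=[{"offset": [0.02,0.013,-0.008],"roll": 0,"claw": -1},{"offset": [0.02,0.012,-0.008],"roll": 0,"claw": -1},{"offset": [0.02,0,0],"roll": 0,"claw": -1},{"offset": [0.015,0,0],"roll": 0,"claw": -1},{"offset": [0.01,0,0],"roll": 0,"claw": -1},{"offset": [0,0,0],"roll": 0,"claw": -1},{"offset": [0,0,0],"roll": 0,"claw": -1}])

```text
clock: 13.65
tool_pos: [0.6418, -0.0616, 0.0485]
orientation: [90.8, 80.0, -19.9]
force: [0.1, 0.3, -0.7]
opening: 0.0282
```

```bash
python3 st.py .641 -.061 .034; python3 - <<'E'
from plant import ctrl
from clr import *
print(ctrl.get_obs()["tau"])
for n in("top","side"):
    s=ctrl.snapshot(n);cv2.imwrite(f"pics/{n}5.png",s["frame"])
    if n=="side": cv2.imwrite("pics/s5c.png",cv2.resize(s["frame"][150:270,280:440],None,fx=4.5,fy=4.5,interpolation=cv2.INTER_CUBIC))
E
```

```text
13.65 [ 0.6418 -0.0616  0.0485] J [ 15.0366  22.2019 -28.3742  10.9448 -31.6431  45.3346] F [ 0.0524  0.2815 -0.6523] open 0.028168502947767533
x [ 0.1637 -0.0592 -0.9847] y [ 0.9211 -0.3482  0.1741] z [-0.3531 -0.9356 -0.0025] zyaw -110.67996151291501
tool delta [ 0.0142 -0.0035 -0.0002]
[ -0.123 -52.135  21.349   4.812   0.506  -0.012]
```

View pics/s5c.png

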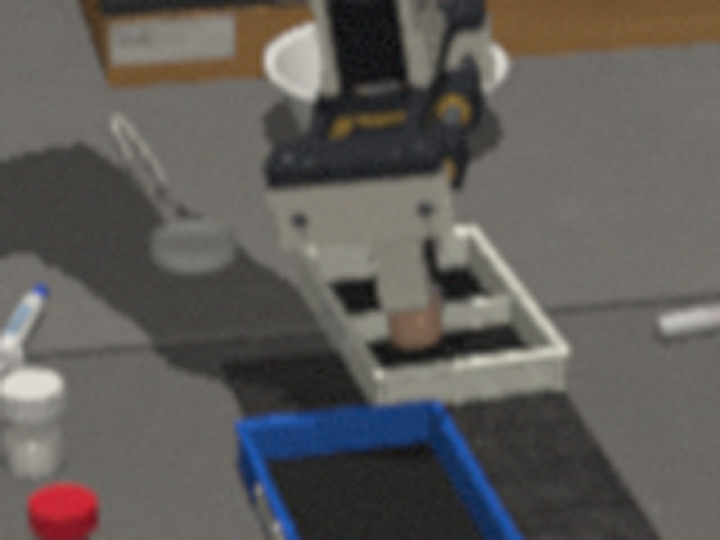

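The jar hangs over the −y bay. I'll lower the last 14 mm, look at the force, then open part way.

>>> servo_tool(motion=[{"offset": [0.005,-0.002,0],"roll": 0,"claw": -1},{"offset": [0.005,-0.001,0],"roll": 0,"claw": -1},{"offset": [0.004,0,0],"roll": 0,"claw": -1},{"offset": [0,0,0],"roll": 0,"claw": -1}])

```text
clock: 14.25
tool_pos: [0.6407, -0.0614, 0.0329]
orientation: [90.5, 80.1, -20.2]
force: [-0.7, 0.6, -0.0]
opening: 0.0284
```

>>> servo_tool(motion=[{"offset": [0,0,0],"roll": 0,"claw": -0.1},{"offset": [0,0,0],"roll": 0,"claw": 0},{"offset": [0,0,0],"roll": 0,"claw": 0},{"offset": [0,0,0],"roll": 0,"claw": 0}])

```text
clock: 14.75
tool_pos: [0.641, -0.0613, 0.0336]
orientation: [90.7, 80.0, -20.0]
force: [-0.0, 0.8, 0.2]
opening: 0.0441
```

```bash
python3 st.py; python3 - <<'E'
from plant import ctrl
from clr import *
s=ctrl.snapshot("side"); cv2.imwrite("pics/s6c.png",cv2.resize(s["frame"][150:270,280:440],None,fx=4.5,fy=4.5,interpolation=cv2.INTER_CUBIC))
E
```

```text
14.75 [ 0.641  -0.0613  0.0336] J [ 15.0299  23.2924 -29.4246  11.6212 -29.5862  44.5553] F [-0.0171  0.7638  0.221 ] open 0.04410942192730557
x [ 0.1629 -0.0592 -0.9849] y [ 0.9213 -0.3481  0.1733] z [-0.3531 -0.9356 -0.0021] zyaw -110.67409391608365
```

View pics/s6c.png

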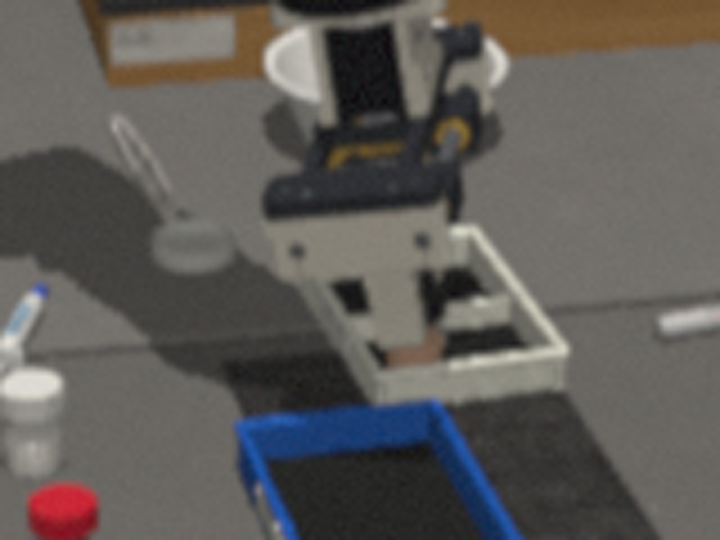

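The jar is released in the −y bay. I'll retreat and check that the arm can reach the white jar with the lean.

>>> servo_tool(motion=[{"offset": [-0.02,0,0],"roll": 0,"claw": 0},{"offset": [-0.04,0,0],"roll": 0,"claw": 0},{"offset": [-0.05,0,0],"roll": 0,"claw": 0.3},{"offset": [0,-0.05,0],"roll": 0,"claw": 0.4},{"offset": [0,-0.05,0],"roll": 0,"claw": 0.4},{"offset": [0,0,0],"roll": 0,"claw": 0.4}])

```text
clock: 15.55
tool_pos: [0.5273, -0.0201, 0.124]
orientation: [90.4, 80.1, -20.2]
force: [0.5, 0.3, -0.1]
opening: 0.061
```

```bash
python3 st.py .456 -.112 .1;python3 st.py .456 -.112 .026|tail -1; python3 - <<'E'
from plant import ctrl
from clr import *
from fk import *
o=ctrl.get_obs();ax=R.from_euler("xyz",o["orientation"],degrees=True).as_matrix()[:,0];q0=np.radians(o["joint_pos"][:5])
for p in ([.456,-.112,.1],[.456,-.112,.026],[.456,0,.02]):
    q,c=ik(p,ax,q0);print(p,c<1e-7,np.degrees(q).round(1),clear(q).round(3))
for n in("top","side"):
    s=ctrl.snapshot(n);cv2.imwrite(f"pics/{n}7.png",s["frame"])
    if n=="side": cv2.imwrite("pics/s7c.png",cv2.resize(s["frame"][150:270,280:440],None,fx=4.5,fy=4.5,interpolation=cv2.INTER_CUBIC))
E
```

```text
15.55 [ 0.5273 -0.0201  0.124 ] J [ 24.0884   6.7896 -37.8704  11.0338 -38.751   37.0723] F [ 0.454   0.3353 -0.1371] open 0.061035176972349676
x [ 0.1611 -0.0592 -0.9852] y [ 0.922  -0.3471  0.1716] z [-0.3521 -0.936  -0.0013] zyaw -110.61412662176822
tool delta [ 0.0176 -0.0379  0.1111]
tool delta [ 0.0905 -0.0506  0.1112]
[0.456, -0.112, 0.1] True [ 15.1   2.6 -46.5  10.4 -33.3] [0.226 0.244 0.221]
[0.456, -0.112, 0.026] True [ 14.1  10.2 -54.1  17.9 -18.3] [0.242 0.249 0.245]
[0.456, 0, 0.02] True [ 29.1  10.  -58.2  26.4 -17. ] [0.186 0.179 0.287]
```

View pics/s7c.png

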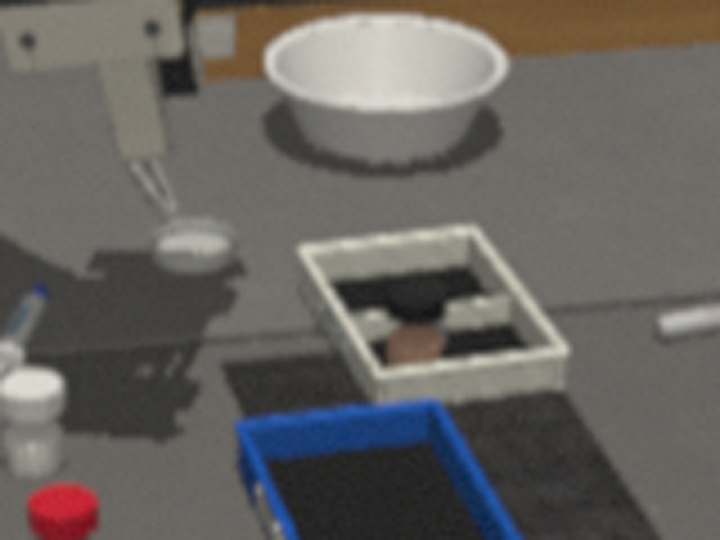

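The salmon jar stands upright in the −y bay at crop (415,325). Next is the white jar.

>>> servo_tool(motion=[{"offset": [0.006,-0.013,0.037],"roll": 0,"claw": 0.4},{"offset": [0.006,-0.013,0.037],"roll": 0,"claw": 0.4},{"offset": [0.006,-0.012,0.037],"roll": 0,"claw": 0.4},{"offset": [0,0,0],"roll": 0,"claw": 0.4},{"offset": [0.02,-0.003,0],"roll": 0,"claw": 0.4},{"offset": [0,0,0],"roll": 0,"claw": 0.4}])

```text
clock: 16.4
tool_pos: [0.4603, -0.1121, 0.079]
orientation: [90.3, 80.1, -20.4]
force: [-0.4, -0.4, 0.5]
opening: 0.0613
```

```bash
python3 st.py .456 -.112 .026; python3 - <<'E'
from plant import ctrl
from clr import *
for n in("top","side"):
    s=ctrl.snapshot(n);cv2.imwrite(f"pics/{n}8.png",s["frame"])
    if n=="side": cv2.imwrite("pics/s8c.png",cv2.resize(s["frame"][170:290,230:390],None,fx=4.5,fy=4.5,interpolation=cv2.INTER_CUBIC))
E
```

```text
16.4 [ 0.4603 -0.1121  0.079 ] J [ 14.7083   5.0908 -47.8124  11.5814 -29.4898  44.8745] F [-0.3843 -0.4201  0.5405] open 0.061311022309283585
x [ 0.1609 -0.0599 -0.9852] y [ 0.9215 -0.3484  0.1717] z [-0.3535 -0.9354 -0.0008] zyaw -110.70152593073863
tool delta [ 0.0516 -0.0131  0.0015]
```

View pics/s8c.png

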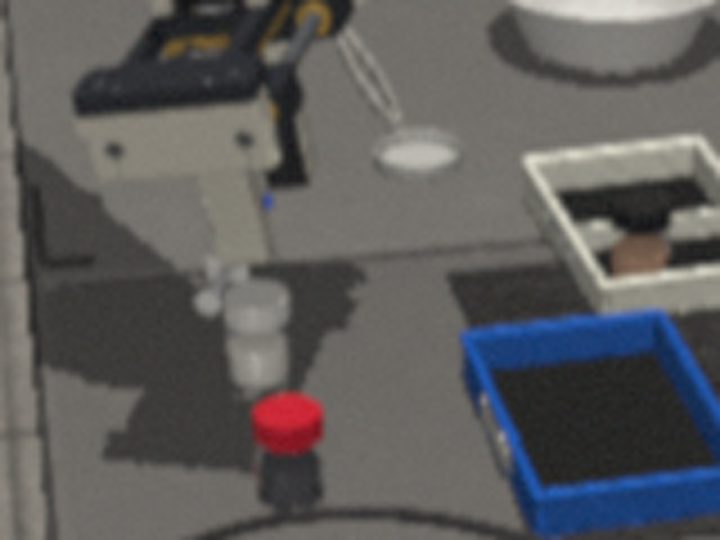

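>>> servo_tool(motion=[{"offset": [0.02,-0.005,0.001],"roll": 0,"claw": 0.4},{"offset": [0.02,-0.005,0],"roll": 0,"claw": 0.4},{"offset": [0.012,-0.003,0],"roll": 0,"claw": 0.4},{"offset": [0,0,0],"roll": 0,"claw": 0.4},{"offset": [0,0,0],"roll": 0,"claw": -1},{"offset": [0,0,0],"roll": 0,"claw": -1},{"offset": [0,0,0],"roll": 0,"claw": -1},{"offset": [0,0,0],"roll": 0,"claw": -1},{"offset": [0,0,0],"roll": 0,"claw": -1}])

```text
clock: 17.62
tool_pos: [0.4565, -0.1113, 0.0266]
orientation: [90.8, 80.0, -19.9]
force: [-0.2, 0.1, 2.6]
opening: 0.0284
```

```bash
python3 st.py .52 -.03 .13
```

```text
17.625 [ 0.4565 -0.1113  0.0266] J [ 14.0772  10.2144 -54.121   18.1247 -18.1899  38.3702] F [-0.2272  0.0726  2.6329] open 0.028371154809625758
x [ 0.1633 -0.0592 -0.9848] y [ 0.9212 -0.348   0.1737] z [-0.353  -0.9356 -0.0024] zyaw -110.67245123605734
tool delta [-0.0963  0.0482 -0.0987]
```

The white jar is gripped upright in the leaned gripper. I'll lift it and bring it in front of the +y bay.

>>> servo_tool(motion=[{"offset": [-0.04,0,0],"roll": 0,"claw": -1},{"offset": [-0.05,0,0],"roll": 0,"claw": -1},{"offset": [-0.002,0.024,-0.048],"roll": 0,"claw": -1},{"offset": [-0.002,0.024,-0.048],"roll": 0,"claw": -1},{"offset": [0,0.03,-0.03],"roll": 0,"claw": -1},{"offset": [0,0,0],"roll": 0,"claw": -1}])

```text
clock: 18.38
tool_pos: [0.5597, -0.0135, 0.1326]
orientation: [90.8, 80.0, -19.8]
force: [-0.0, 0.6, -0.7]
opening: 0.0284
```

```bash
python3 st.py .6 .002 .12;python3 st.py .641 .002 .08|tail -1; python3 st.py .641 .002 .034|tail -1
```

```text
18.375 [ 0.5597 -0.0135  0.1326] J [ 23.2708   9.1539 -33.42    10.5296 -40.5599  38.5313] F [-0.0424  0.5575 -0.7292] open 0.02835491183719089
x [ 0.1636 -0.059  -0.9848] y [ 0.9217 -0.3467  0.1739] z [-0.3516 -0.9361 -0.0023] zyaw -110.58702158987438
tool delta [ 0.0181  0.0296 -0.0286]
tool delta [ 0.0642  0.0605 -0.043 ]
tool delta [ 0.1095  0.0525 -0.0429]
```

>>> servo_tool(motion=[{"offset": [0.018,0.03,-0.022],"roll": 0,"claw": -1},{"offset": [0.018,0.015,-0.011],"roll": 0,"claw": -1},{"offset": [0.018,0.01,-0.01],"roll": 0,"claw": -1},{"offset": [0.018,0.002,0],"roll": 0,"claw": -1},{"offset": [0,0,0],"roll": 0,"claw": -1},{"offset": [0,0,0],"roll": 0,"claw": -1}])

```text
clock: 19.12
tool_pos: [0.6362, 0.0008, 0.072]
orientation: [90.6, 80.0, -20.1]
force: [0.1, 0.8, 0.0]
opening: 0.0284
```

```bash
python3 st.py .641 .002 .032; python3 - <<'E'
from plant import ctrl
from clr import *
print(ctrl.get_obs()["tau"])
for n in("top","side"):
    s=ctrl.snapshot(n);cv2.imwrite(f"pics/{n}9.png",s["frame"])
    if n=="side": cv2.imwrite("pics/s9c.png",cv2.resize(s["frame"][0:240,240:440],None,fx=2.5,fy=2.5,interpolation=cv2.INTER_CUBIC))
E
```

```text
19.125 [0.6362 0.0008 0.072 ] J [ 21.3807  20.0044 -28.1486  11.555  -34.8931  38.8353] F [0.0643 0.7886 0.0359] open 0.02836827870234222
x [ 0.1626 -0.0594 -0.9849] y [ 0.9213 -0.3482  0.1731] z [-0.3533 -0.9355 -0.0019] zyaw -110.68688428444709
tool delta [ 0.0401 -0.003  -0.0027]
[ -0.1   -49.733  22.174   5.05    0.445  -0.008]
```

View pics/s9c.png

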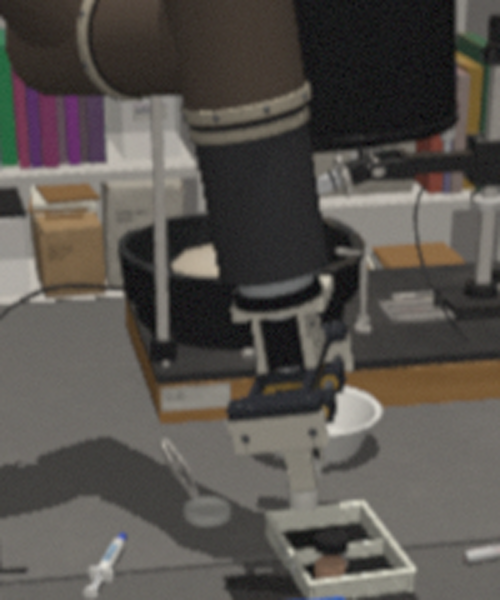

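View pics/top9.png

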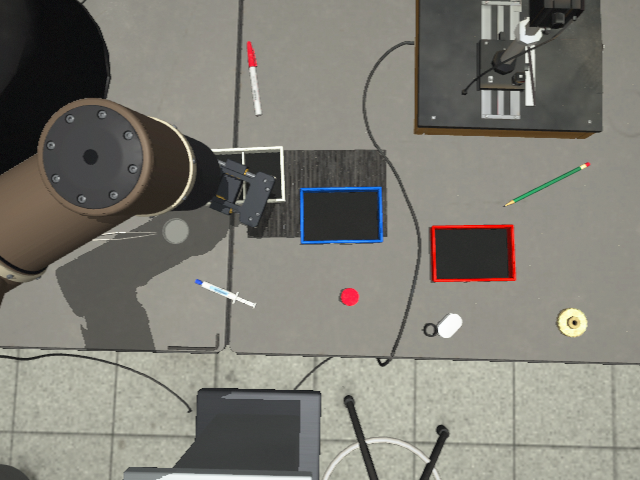

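The white jar hangs over the +y bay at crop (303,497), the arm is visibly clear of the drum, and J1 torque is ≈0. I'll lower it and open only a little, because the salmon jar stands nearby.

>>> servo_tool(motion=[{"offset": [0.015,-0.003,-0.003],"roll": 0,"claw": -1},{"offset": [0.012,0,0],"roll": 0,"claw": -1},{"offset": [0.007,0,0],"roll": 0,"claw": -1},{"offset": [0.004,0,0],"roll": 0,"claw": -1},{"offset": [0,0,0],"roll": 0,"claw": -1},{"offset": [0,0,0],"roll": 0,"claw": -1}])

```text
clock: 19.98
tool_pos: [0.6414, 0.0027, 0.034]
orientation: [90.7, 80.0, -19.9]
force: [-0.2, 0.2, -0.8]
opening: 0.0283
```

```bash
python3 st.py .641 .002 .032; python3 -c "
from plant import ctrl;print(ctrl.get_obs()['tau'])"
```

```text
19.975 [0.6414 0.0027 0.034 ] J [ 21.2419  23.2082 -30.1048  13.2908 -29.7994  36.9195] F [-0.1542  0.1656 -0.7725] open 0.028313419466277145
x [ 0.1631 -0.0592 -0.9848] y [ 0.9213 -0.3481  0.1735] z [-0.3531 -0.9356 -0.0023] zyaw -110.67648291012648
tool delta [ 0.0019 -0.0004  0.0008]
[-2.61559890e-02 -5.28466916e+01  2.05316377e+01  4.55859259e+00
  4.42574294e-01 -7.78419053e-03]
```

>>> servo_tool(motion=[{"offset": [0.002,0,0],"roll": 0,"claw": -1},{"offset": [0,0,0],"roll": 0,"claw": -0.2},{"offset": [0,0,0],"roll": 0,"claw": -0.14},{"offset": [0,0,0],"roll": 0,"claw": -0.14},{"offset": [0,0,0],"roll": 0,"claw": -0.14},{"offset": [-0.02,0,0],"roll": 0,"claw": -0.14},{"offset": [-0.04,0,0],"roll": 0,"claw": -0.14},{"offset": [-0.04,-0.01,0],"roll": 0,"claw": 0},{"offset": [0,-0.05,0],"roll": 0,"claw": 0},{"offset": [0,-0.05,0],"roll": 0,"claw": 0},{"offset": [0,0,0],"roll": 0,"claw": 0}])

```text
clock: 21.35
tool_pos: [0.5206, 0.0466, 0.1108]
orientation: [90.4, 80.1, -20.2]
force: [0.7, 0.5, 0.2]
opening: 0.0437
```

```bash
python3 st.py; python3 - <<'E'
from plant import ctrl
from clr import *
for n in("top","side"):
    s=ctrl.snapshot(n);cv2.imwrite(f"pics/{n}10.png",s["frame"])
    if n=="side": cv2.imwrite("pics/s10c.png",cv2.resize(s["frame"][150:270,250:410],None,fx=4.5,fy=4.5,interpolation=cv2.INTER_CUBIC))
E
```

```text
21.35 [0.5206 0.0466 0.1108] J [ 32.253    7.6257 -39.7507  13.0094 -37.2687  27.1535] F [0.6972 0.4583 0.2254] open 0.043698102363570135
x [ 0.1613 -0.0594 -0.9851] y [ 0.9221 -0.3466  0.1719] z [-0.3516 -0.9361 -0.0012] zyaw -110.58562922771131
```

View pics/s10c.png

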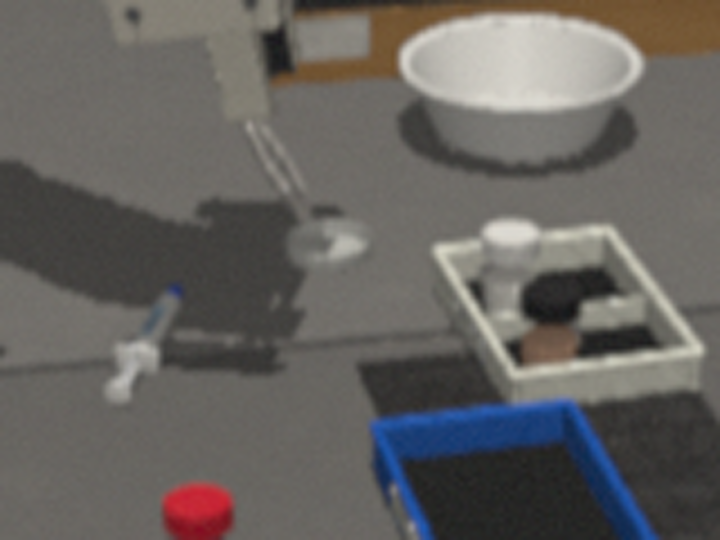

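View pics/top10.png

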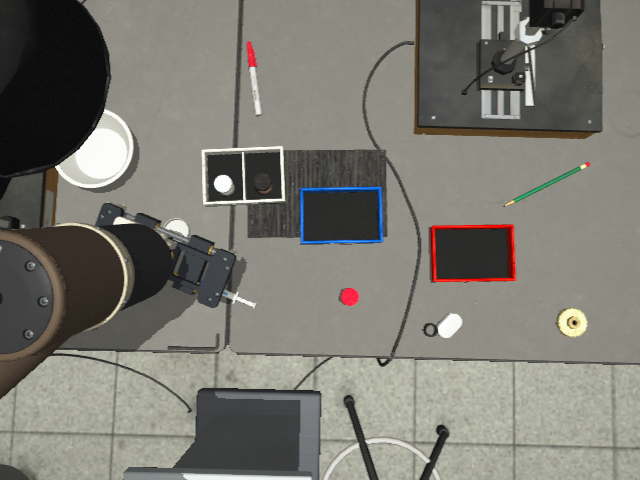

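Both polish jars are in their bays: white at (223,184), black cap at (263,183). The syringe pick needs the tool nearly upright again, since at this lean the near reach runs into J3. I'll model the servo's out-of-reach behaviour from what I observed, so I can plan the un-lean.

```bash
cat > sim.py <<'E'
from fk import *
def rollfix():
    # constant roll so that FK matches measured frame
    q=np.radians([16.466,13.3233,-28.4967,9.022,-40.6915,46.2978]);D=fk(q)[1].as_matrix()
    y=np.array([.9214,-.3496,.1699]);c=D[:,1]@y;s=D[:,2]@y;return np.arctan2(s,c)
RF=rollfix()
def pose(q):
    t,D,*_=fk(q);return t,D*R.from_euler("x",RF)
def step(q,P,off,roll,lam,target_is_reached=True):
    t,D=P;t2=t+D.apply(off);D2=D*R.from_euler("x",roll,degrees=True)
    def f(x):
        a,B=pose(x);return np.r_[(a-t2),lam*(D2*B.inv()).as_rotvec()]
    r=least_squares(f,np.clip(q,lo+1e-6,hi-1e-6),bounds=(lo,hi),xtol=1e-12,ftol=1e-12,gtol=1e-12)
    q=r.x;return q,pose(q)
E
python3 - <<'E'
from sim import *
np.set_printoptions(precision=4,suppress=True)
print("roll const",np.degrees(RF))
qA=np.radians([-3.6287,58.2344,71.5074,.0195,-103.2439,4.0205])
for lam in (.05,.1,.2,.3,.5,.8):
    q=qA;P=pose(q)
    # commanded was ~.953
    for o in (.004,.01,.01,.01): q,P=step(q,P,[0,0,-o],0,lam)
    a=P[0].copy(),P[1].as_matrix()[:,0]
    for o in (.02,)*4: q,P=step(q,P,[0,0,-o],0,lam)
    print(lam,a[0],a[1][:2],"|",P[0],P[1].as_matrix()[:2,0])
print("meas [.9614 -.2489 .2372] [.0204 -.0076] | [.9934 -.2364 .2189] [.0692 -.0251]")
E
```

```text
roll const 87.40477497708785
0.05 [ 0.9508 -0.2185  0.245 ] [ 0.0005 -0.0004] | [ 0.9579 -0.1388  0.2449] [ 0.0005 -0.0004]
0.1 [ 0.9508 -0.2185  0.245 ] [ 0.0005 -0.0004] | [ 0.9579 -0.1388  0.2449] [ 0.0005 -0.0004]
0.2 [ 0.9508 -0.2185  0.245 ] [ 0.0005 -0.0004] | [ 0.9579 -0.1388  0.2449] [ 0.0005 -0.0004]
0.3 [ 0.9508 -0.2185  0.245 ] [ 0.0005 -0.0004] | [ 0.9579 -0.1388  0.2449] [ 0.0005 -0.0004]
0.5 [ 0.9508 -0.2185  0.245 ] [ 0.0005 -0.0004] | [ 0.9579 -0.1388  0.2449] [ 0.0005 -0.0004]
0.8 [ 0.9508 -0.2185  0.245 ] [ 0.0005 -0.0004] | [ 0.9579 -0.1388  0.2449] [ 0.0005 -0.0004]
meas [.9614 -.2489 .2372] [.0204 -.0076] | [.9934 -.2364 .2189] [.0692 -.0251]
```

```bash
sed -i 's/D=C\*R.from_euler("x",q\[5\])/D=C*R.from_euler("x",-q[5])/' fk.py; python3 - <<'E'
from sim import *
np.set_printoptions(precision=4,suppress=True)
print("roll const",np.degrees(RF), pose(np.radians([35.973,15.786,-37.817,0,-36.41,-35.66]))[1].as_matrix()[:,2])
qA=np.radians([-3.6287,58.2344,71.5074,.0195,-103.2439,4.0205])
for lam in (.05,.1,.2,.3,.5,.8):
    q=qA;P=pose(q)
    for o in (.004,.01,.01,.01): q,P=step(q,P,[0,0,-o],0,lam)
    a=P[0].copy(),P[1].as_matrix()[:,0]
    for o in (.02,)*4: q,P=step(q,P,[0,0,-o],0,lam)
    print(lam,a[0],a[1][:2],"|",P[0],P[1].as_matrix()[:2,0])
print("meas [.9614 -.2489 .2372] [.0204 -.0076] | [.9934 -.2364 .2189] [.0692 -.0251]")
E
```

```text
roll const -179.99962502291214 [-1.     -0.0055  0.0002]
0.05 [ 0.9813 -0.252   0.2457] [ 0.0763 -0.0278] | [ 1.0593 -0.2508  0.2567] [ 0.2552 -0.0891]
0.1 [ 0.98   -0.2516  0.245 ] [ 0.0724 -0.0264] | [ 1.0549 -0.2497  0.2541] [ 0.2431 -0.0849]
0.2 [ 0.9757 -0.2505  0.243 ] [ 0.0601 -0.022 ] | [ 1.0407 -0.2462  0.2458] [ 0.2037 -0.0712]
0.3 [ 0.9711 -0.2493  0.2408] [ 0.0468 -0.0172] | [ 1.0251 -0.2424  0.2369] [ 0.1598 -0.0559]
0.5 [ 0.9644 -0.2476  0.2376] [ 0.0274 -0.0101] | [ 1.002  -0.2367  0.224 ] [ 0.0937 -0.0329]
0.8 [ 0.9597 -0.2463  0.2355] [ 0.0138 -0.0052] | [ 0.9858 -0.2327  0.2152] [ 0.0465 -0.0164]
meas [.9614 -.2489 .2372] [.0204 -.0076] | [.9934 -.2364 .2189] [.0692 -.0251]
```

A least-squares servo with a rotation weight of about 0.6 m reproduces the observed leaning. I'll use it to plan the un-lean.

```bash
python3 - <<'E'
from sim import *
np.set_printoptions(precision=3,suppress=True)
lam=.62
q0=np.radians([32.253,7.6257,-39.7507,13.0094,-37.2687,27.1535]);P0=pose(q0)
def goto(q,P,p):
    while True:
        d=np.array(p)-P[0];n=np.linalg.norm(d)
        if n<.001: return q,P
        d=d*min(1,.05/n);q,P=step(q,P,P[1].inv().apply(d),0,lam)
for start in ([.46,-.15,.06],[.46,-.15,.03],[.42,-.2,.06],[.47,-.05,.05],[.4,-.3,.08]):
    try: q,P=goto(q0,P0,start)
    except Exception as e: print(e);continue
    for dirn in ([-1,0,0],[-1,.5,0],[-1,-.5,0],[0,0,-1]):
        d=np.array(dirn)/np.linalg.norm(dirn)*.03;qq,PP=q,P
        for k in range(6):
            if PP[0][2]<.02 and d[2]<0: break
            qq,PP=step(qq,PP,PP[1].inv().apply(d),0,lam)
        x=PP[1].as_matrix()[:,0];print(start,dirn,k,"TCP",PP[0],"tilt xy",x[:2],np.degrees(np.arccos(-x[2])).round(1),"J",np.degrees(qq).round(1))
E
```

```text
[0.46, -0.15, 0.06] [-1, 0, 0] 5 TCP [ 0.298 -0.164  0.079] tilt xy [ 0.135 -0.025] 7.9 J [  9.1  -9.6 -58.3   4.7 -33.9  56.7]
[0.46, -0.15, 0.06] [-1, 0.5, 0] 5 TCP [ 0.326 -0.08   0.088] tilt xy [ 0.117 -0.024] 6.8 J [ 26.8 -10.6 -58.3   7.  -37.2  37.3]
[0.46, -0.15, 0.06] [-1, -0.5, 0] 5 TCP [ 0.299 -0.23   0.06 ] tilt xy [ 0.161 -0.059] 9.9 J [ -4.   -3.2 -58.1   6.3 -25.8  67.9]
[0.46, -0.15, 0.06] [0, 0, -1] 2 TCP [ 0.46 -0.15  0.  ] tilt xy [ 0.161 -0.059] 9.9 J [  7.6  14.3 -55.   21.3 -12.7  41.3]
[0.46, -0.15, 0.03] [-1, 0, 0] 5 TCP [ 0.304 -0.168  0.053] tilt xy [ 0.127 -0.009] 7.3 J [  6.2  -4.1 -58.3   2.7 -28.7  61.1]
[0.46, -0.15, 0.03] [-1, 0.5, 0] 5 TCP [ 0.334 -0.084  0.062] tilt xy [ 0.104 -0.007] 6.0 J [ 23.2  -5.3 -58.3   5.2 -31.8  42. ]
[0.46, -0.15, 0.03] [-1, -0.5, 0] 5 TCP [ 0.303 -0.235  0.034] tilt xy [ 0.156 -0.047] 9.4 J [ -5.9   1.6 -58.3   4.9 -21.   70.9]
[0.46, -0.15, 0.03] [0, 0, -1] 1 TCP [ 0.46 -0.15 -0.  ] tilt xy [ 0.161 -0.059] 9.9 J [  7.6  14.3 -55.   21.3 -12.7  41.3]
[0.42, -0.2, 0.06] [-1, 0, 0] 5 TCP [ 0.252 -0.215  0.075] tilt xy [ 0.1
[... 752 characters left out ...]
69] tilt xy [ 0.13 -0.03] 7.7 J [ 13.7  -5.9 -58.3   6.7 -30.9  50.2]
[0.47, -0.05, 0.05] [0, 0, -1] 2 TCP [ 0.473 -0.051 -0.006] tilt xy [ 0.153 -0.054] 9.3 J [ 19.3  14.5 -58.3  30.7 -11.5  20.3]
[0.4, -0.3, 0.08] [-1, 0, 0] 5 TCP [ 0.22 -0.3   0.08] tilt xy [ 0.161 -0.059] 9.9 J [-23.4  -5.2 -53.   -1.  -32.4  93.6]
[0.4, -0.3, 0.08] [-1, 0.5, 0] 5 TCP [ 0.243 -0.227  0.087] tilt xy [ 0.156 -0.045] 9.4 J [ -5.4 -12.3 -58.3   3.  -34.8  72.5]
[0.4, -0.3, 0.08] [-1, -0.5, 0] 5 TCP [ 0.239 -0.38   0.08 ] tilt xy [ 0.161 -0.059] 9.9 J [-35.1   4.  -42.5  -4.5 -34.  108. ]
[0.4, -0.3, 0.08] [0, 0, -1] 2 TCP [ 0.4  -0.3   0.02] tilt xy [ 0.161 -0.059] 9.9 J [-13.4  13.8 -45.    3.2 -21.5  79.9]
```

```bash
cat > s2.py <<'E'
from sim import *
np.set_printoptions(precision=3,suppress=True)
lam=.62
q0=np.radians([32.253,7.6257,-39.7507,13.0094,-37.2687,27.1535]);P0=pose(q0)
def goto(q,P,p):
    for _ in range(60):
        d=np.array(p)-P[0];n=np.linalg.norm(d)
        if n<.001: return q,P
        d=d*min(1,.05/n);q,P=step(q,P,P[1].inv().apply(d),0,lam)
    return q,P
E
python3 - <<'E'
from s2 import *
for start in ([.6,-.25,.3],[.8,-.25,.3],[.5,-.3,.2],[.6,-.5,.25],[.45,.3,.25],[.3,.55,.25]):
    q,P=goto(q0,P0,start)
    for sg in (-1,1):
        a,B=q,P;pre=0
        while hi[5]-abs(a[5])>np.radians(10.2): a,B=step(a,B,[0,0,0],sg*10,lam);pre+=1
        t0=B[1].as_matrix()[:2,0]
        for k in range(10): a,B=step(a,B,[0,0,0],sg*10,lam)
        x=B[1].as_matrix()[:,0];print(start,sg,pre,"TCP",B[0],"tilt",t0,"->",x[:2],"J",np.degrees(a).round(1))
E
```

```text
[0.6, -0.25, 0.3] -1 10 TCP [ 0.548 -0.068  0.156] tilt [ 0.161 -0.059] -> [ 0.363 -0.407] J [ 23.5   3.6 -58.3  64.9 -34.9 173.7]
[0.6, -0.25, 0.3] 1 24 TCP [ 0.417 -0.47   0.163] tilt [ 0.161 -0.059] -> [0.46  0.289] J [ -53.2   21.7   -0.6  -35.5  -68.9 -173.7]
[0.8, -0.25, 0.3] -1 10 TCP [ 0.721 -0.09   0.155] tilt [ 0.161 -0.059] -> [ 0.398 -0.42 ] J [ 12.7  17.3 -42.8  73.2 -31.3 173.7]
[0.8, -0.25, 0.3] 1 24 TCP [ 0.597 -0.481  0.145] tilt [ 0.161 -0.059] -> [0.475 0.312] J [ -43.3   31.3   12.5  -36.8  -67.1 -173.7]
[0.5, -0.3, 0.2] -1 9 TCP [ 0.552 -0.165  0.086] tilt [ 0.161 -0.059] -> [ 0.255 -0.374] J [  3.5  10.9 -58.3  75.5 -23.7 173.7]
[0.5, -0.3, 0.2] 1 25 TCP [ 0.327 -0.452  0.061] tilt [ 0.161 -0.059] -> [0.509 0.222] J [ -61.1   23.2  -13.4  -40.9  -57.5 -173.7]
[0.6, -0.5, 0.25] -1 7 TCP [ 0.603 -0.337  0.139] tilt [ 0.161 -0.059] -> [ 0.209 -0.461] J [ -8.7  15.3 -44.8  65.8 -27.7 173.7]
[0.6, -0.5, 0.25] 1 26 TCP [ 0.364 -0.605  0.09 ] tilt [ 0.161 -0.059] -> [0.58  0.142] J [ -65.7   30.5    3.2  -41.6  -62.3 -173.7]
[0.45, 0.3, 0.25] -1 17 TCP [0.222 0.399 0.096] tilt [ 0.161 -0.059] -> [ 0.575 -0.073] J [108.5  11.  -58.3  44.9 -47.7 173.7]
[0.45, 0.3, 0.25] 1 17 TCP [0.59  0.036 0.191] tilt [ 0.161 -0.059] -> [-0.049  0.354] J [   7.4   17.5   -2.8  -22.2  -71.3 -173.7]
[0.3, 0.55, 0.25] -1 19 TCP [0.124 0.513 0.067] tilt [ 0.161 -0.059] -> [0.539 0.149] J [111.1  15.7 -58.3  63.2 -38.5 173.7]
[0.3, 0.55, 0.25] 1 15 TCP [0.573 0.34  0.186] tilt [ 0.161 -0.059] -> [-0.23   0.246] J [  35.1   25.5    8.2  -20.1  -76.4 -173.7]
```

Running J6 against its end gives a useful sideways lean change. I'll find a free place at the left, near the start pose, where this cancels the present lean.

```bash
python3 - <<'E'
from s2 import *
for start in ([.4,.45,.28],[.3,.55,.28],[.3,.6,.25],[.2,.6,.25],[.15,.6,.25],[.25,.5,.25],[.1,.55,.25],[.35,.5,.2]):
    q,P=goto(q0,P0,[.4,.3,.25]);q,P=goto(q,P,start)
    a,B=q,P;pre=0
    while a[5]-lo[5]>np.radians(10.2): a,B=step(a,B,[0,0,0],10,lam);pre+=1
    best=None
    for k in range(30):
        a,B=step(a,B,[0,0,0],5,lam);x=B[1].as_matrix()[:,0];n=np.hypot(*x[:2])
        if best is None or n<best[0]: best=(n,k+1,B[0].copy(),x[:2].copy(),np.degrees(a).round(1))
    print(start,pre,best)
E
```

```text
[0.4, 0.45, 0.28] 16 (np.float64(0.02125875750023107), 7, array([0.496, 0.405, 0.291]), array([0.02 , 0.008]), array([  57.1,   14.7,    0.5,    0.7,  -74.8, -173.7]))
[0.3, 0.55, 0.28] 15 (np.float64(0.02040779876336347), 7, array([0.413, 0.524, 0.292]), array([ 0.001, -0.02 ]), array([  68.7,   18.7,    6.1,    0.5,  -78.5, -173.7]))
[0.3, 0.6, 0.25] 15 (np.float64(0.023471224629286736), 7, array([0.415, 0.576, 0.262]), array([-0.01 , -0.021]), array([  69.8,   23.8,   10.2,   -0.1,  -77.7, -173.7]))
[0.2, 0.6, 0.25] 14 (np.float64(0.04875286817115722), 7, array([0.314, 0.594, 0.261]), array([-0.006, -0.048]), array([  78.8,   21. ,    5.6,    0.2,  -77.4, -173.7]))
[0.15, 0.6, 0.25] 14 (np.float64(0.06180022466980002), 6, array([0.263, 0.603, 0.26 ]), array([-0.003, -0.062]), array([  83.5,   20.1,    4.2,    0.3,  -77.6, -173.7]))
[0.25, 0.5, 0.25] 14 (np.float64(0.03109473891777839), 8, array([0.359, 0.482, 0.261]), array([-0.003, -0.031]), array([  72.1,   13.5,   -4.9,    0.4,  -73.3, -173.7]))
[0.1, 0.55, 0.25] 13 (np.float64(0.07512750996124024), 7, array([0.214, 0.562, 0.259]), array([-0.003, -0.075]), array([  87.8,   15.2,   -2.8,    0. ,  -76.3, -173.7]))
[0.35, 0.5, 0.2] 15 (np.float64(0.012708831940033477), 8, array([0.45 , 0.466, 0.211]), array([-0.013,  0.   ]), array([  62.8,   18.9,   -3.5,   -0.7,  -67.8, -173.7]))
```

>>> servo_tool(motion=[{"offset": [-0.06,0,0],"roll": 0,"claw": 0},{"offset": [-0.06,0,0],"roll": 0,"claw": 0},{"offset": [-0.05,0,0],"roll": 0,"claw": 0},{"offset": [-0.007,-0.04,-0.041],"roll": 0,"claw": 0},{"offset": [-0.007,-0.04,-0.041],"roll": 0,"claw": 0},{"offset": [-0.007,-0.04,-0.041],"roll": 0,"claw": 0},{"offset": [-0.007,-0.04,-0.041],"roll": 0,"claw": 0},{"offset": [-0.007,-0.04,-0.041],"roll": 0,"claw": 0},{"offset": [-0.007,-0.04,-0.041],"roll": 0,"claw": 0},{"offset": [-0.007,-0.04,-0.041],"roll": 0,"claw": 0},{"offset": [-0.007,-0.04,-0.041],"roll": 0,"claw": 0},{"offset": [-0.007,-0.04,-0.041],"roll": 0,"claw": 0}])

```text
clock: 22.95
tool_pos: [0.2844, 0.5336, 0.2792]
orientation: [90.9, 80.0, -19.8]
force: [1.5, 0.9, 1.0]
opening: 0.0437
```

>>> servo_tool(motion=[{"offset": [0,0,0],"roll": 10,"claw": 0},{"offset": [0,0,0],"roll": 10,"claw": 0},{"offset": [0,0,0],"roll": 10,"claw": 0},{"offset": [0,0,0],"roll": 10,"claw": 0},{"offset": [0,0,0],"roll": 10,"claw": 0},{"offset": [0,0,0],"roll": 10,"claw": 0},{"offset": [0,0,0],"roll": 10,"claw": 0},{"offset": [0,0,0],"roll": 10,"claw": 0},{"offset": [0,0,0],"roll": 10,"claw": 0},{"offset": [0,0,0],"roll": 10,"claw": 0},{"offset": [0,0,0],"roll": 10,"claw": 0},{"offset": [0,0,0],"roll": 10,"claw": 0}])

```text
clock: 24.45
tool_pos: [0.2854, 0.5319, 0.279]
orientation: [-148.9, 80.0, -20.0]
force: [-0.2, 0.0, -0.0]
opening: 0.0439
```

```bash
python3 st.py
```

```text
24.45 [0.2854 0.5319 0.279 ] J [  86.4142   11.7841   -9.4076   10.0584  -71.9137 -140.8724] F [-0.2104  0.0358 -0.0454] open 0.043860377800002966
x [ 0.1626 -0.0592 -0.9849] y [-0.7706 -0.6311 -0.0893] z [-0.6162  0.7735 -0.1482] zyaw 128.54481837840143
```

>>> servo_tool(motion=[{"offset": [0,0,0],"roll": 10,"claw": 0},{"offset": [0,0,0],"roll": 10,"claw": 0},{"offset": [0,0,0],"roll": 5,"claw": 0},{"offset": [0,0,0],"roll": 4,"claw": 0},{"offset": [0,0,0],"roll": 4,"claw": 0},{"offset": [0,0,0],"roll": 5,"claw": 0},{"offset": [0,0,0],"roll": 5,"claw": 0},{"offset": [0,0,0],"roll": 5,"claw": 0},{"offset": [0,0,0],"roll": 0,"claw": 0}])

```text
clock: 25.58
tool_pos: [0.3393, 0.5252, 0.2873]
orientation: [-116.6, 84.5, -30.4]
force: [-0.6, -0.6, 0.2]
opening: 0.0441
```

```bash
python3 st.py
```

```text
25.575 [0.3393 0.5252 0.2873] J [  78.2283   14.0849   -2.9526    5.3619  -74.78   -173.5694] F [-0.6081 -0.581   0.221 ] open 0.044065800419772296
x [ 0.0821 -0.0482 -0.9955] y [-0.9942  0.0651 -0.0851] z [ 0.0689  0.9967 -0.0426] zyaw 86.04539302351264
```

As modelled, the lean has halved to 5.5°. I'll continue with the same push.

>>> servo_tool(motion=[{"offset": [0,0,0],"roll": 5,"claw": 0},{"offset": [0,0,0],"roll": 5,"claw": 0},{"offset": [0,0,0],"roll": 5,"claw": 0},{"offset": [0,0,0],"roll": 3,"claw": 0},{"offset": [0,0,0],"roll": 0,"claw": 0}])

```text
clock: 26.2
tool_pos: [0.4025, 0.5048, 0.2899]
orientation: [166.2, 88.8, -118.8]
force: [-0.7, -0.2, -0.5]
opening: 0.044
```

```bash
python3 st.py
```

```text
26.2 [0.4025 0.5048 0.2899] J [  68.6226   16.7898    3.522    -0.1635  -77.9559 -173.5907] F [-0.674  -0.1758 -0.4656] open 0.04398196923269826
x [-0.0104 -0.0189 -0.9998] y [-0.9659  0.2589  0.0051] z [ 0.2588  0.9657 -0.0209] zyaw 74.99917832818464
```

The tool is upright to within 1.2°. I'll roll the jaws across the syringe and travel there.

>>> servo_tool(motion=[{"offset": [0,0,0],"roll": -10,"claw": 0},{"offset": [0,0,0],"roll": -10,"claw": 0},{"offset": [0,0,0],"roll": -10,"claw": 0},{"offset": [0,0,0],"roll": -10,"claw": 0},{"offset": [0,0,0],"roll": -10,"claw": 0},{"offset": [0,0,0],"roll": -10,"claw": 0},{"offset": [0,0,0],"roll": -10,"claw": 0},{"offset": [0,0,0],"roll": -10,"claw": 0},{"offset": [0,0,0],"roll": -3,"claw": 0},{"offset": [0,0,0],"roll": 0,"claw": 0}])

```text
clock: 27.45
tool_pos: [0.401, 0.5054, 0.2902]
orientation: [83.4, 88.8, -118.5]
force: [-0.3, -0.1, -0.5]
opening: 0.0434
```

```bash
python3 st.py .459 .008 .15; python3 - <<'E'
from fk import *
from plant import ctrl
o=ctrl.get_obs();ax=R.from_euler("xyz",o["orientation"],degrees=True).as_matrix()[:,0];q0=np.radians(o["joint_pos"][:5])
for p in ([.459,.008,.1],[.459,.008,.002],[.594,-.198,.1],[.594,-.198,.006],[.534,-.426,.03]):
    q,c=ik(p,ax,q0);print(p,c<1e-7,np.degrees(q).round(1),clear(q).round(3))
E
```

```text
27.45 [0.401  0.5054 0.2902] J [ 68.7764  16.7239   3.4658  -0.1562 -77.945  -90.626 ] F [-0.2621 -0.1295 -0.476 ] open 0.04342405932360161
x [-0.0101 -0.0186 -0.9998] y [-0.3726 -0.9277  0.021 ] z [-0.9279  0.3727  0.0024] zyaw 158.11467406359446
tool delta [ 0.1488  0.4369 -0.2396]
[0.459, 0.008, 0.1] True [ 26.3   7.9 -35.5   0.9 -47.5] [0.127 0.135 0.148]
[0.459, 0.008, 0.002] True [ 26.3  17.1 -41.5   1.3 -32.3] [0.128 0.135 0.15 ]
[0.594, -0.198, 0.1] True [  0.1  22.2 -15.2   1.3 -53.2] [0.008 0.24  0.05 ]
[0.594, -0.198, 0.006] True [  0.1  28.5 -20.    1.6 -42.1] [0.009 0.24  0.051]
[0.534, -0.426, 0.03] True [-21.6  30.8 -11.5   1.6 -47.9] [0.224 0.476 0.269]
```

>>> servo_tool(motion=[{"offset": [0.016,0.048,-0.026],"roll": 0,"claw": 0},{"offset": [0.016,0.048,-0.026],"roll": 0,"claw": 0},{"offset": [0.016,0.048,-0.026],"roll": 0,"claw": 0},{"offset": [0.016,0.048,-0.026],"roll": 0,"claw": 0},{"offset": [0.016,0.048,-0.026],"roll": 0,"claw": 0},{"offset": [0.016,0.048,-0.026],"roll": 0,"claw": 0},{"offset": [0.016,0.048,-0.026],"roll": 0,"claw": 0},{"offset": [0.016,0.048,-0.026],"roll": 0,"claw": 0},{"offset": [0.016,0.048,-0.026],"roll": 0,"claw": 0},{"offset": [0,0,0],"roll": 0,"claw": 0},{"offset": [0,0,0],"roll": 0,"claw": 0}])

```text
clock: 28.82
tool_pos: [0.4561, 0.0144, 0.1549]
orientation: [84.2, 88.8, -117.9]
force: [0.6, 0.1, -0.5]
opening: 0.0437
```

```bash
python3 st.py .459 .008 .05;python3 st.py .459 .008 .003|tail -1; python3 - <<'E'
from plant import ctrl
from clr import *
for n in("top","side"):
    s=ctrl.snapshot(n);np.savez(n+"11.npz",**s)
    if n=="side": cv2.imwrite("pics/s11c.png",cv2.resize(s["frame"][150:270,230:390],None,fx=4.5,fy=4.5,interpolation=cv2.INTER_CUBIC))
E
```

```text
28.825 [0.4561 0.0144 0.1549] J [ 27.2842   3.7043 -31.6876   0.8267 -55.5901 -49.7766] F [ 0.5512  0.1398 -0.5406] open 0.043661999389601205
x [-0.0097 -0.0184 -0.9998] y [-0.3748 -0.9269  0.0207] z [-0.927   0.3749  0.0021] zyaw 157.97935034811883
tool delta [ 0.105   0.0027 -0.0053]
tool delta [ 0.152   0.0017 -0.0054]
```

View pics/s11c.png

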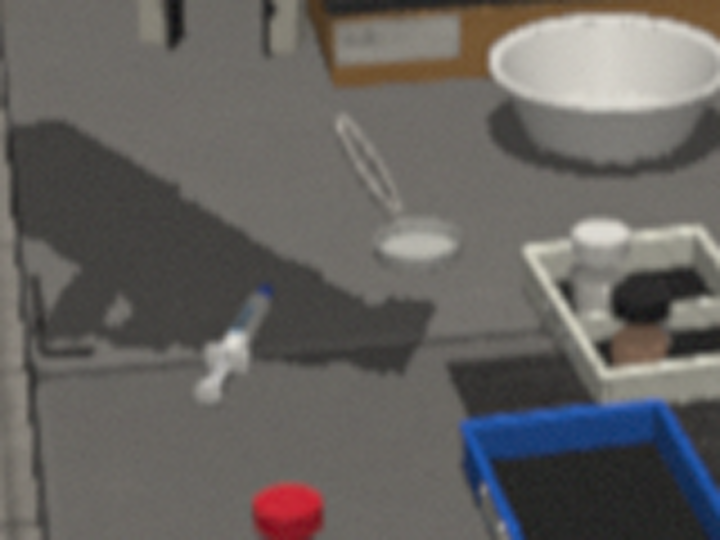

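```bash
python3 - <<'E'
from h import *
np.set_printoptions(precision=4,suppress=True)
s=load("side11.npz");P=plane(s,np.array([[267,286],[206,392]])/4.5+[230,150],.006);print(P,P.mean(0),np.linalg.norm(P[1]-P[0]),np.degrees(np.arctan2(*(P[0]-P[1])[[1,0]])))
E
```

```text
[[ 0.4766  0.0548  0.006 ]
 [ 0.4349 -0.05    0.006 ]] [0.4558 0.0024 0.006 ] 0.11279122856697131 68.28455267847886
```

>>> servo_tool(motion=[{"offset": [0.04,0.003,-0.005],"roll": 0,"claw": 0},{"offset": [0.04,0,0],"roll": 0,"claw": 0},{"offset": [0.025,0,0],"roll": 0,"claw": 0},{"offset": [0,0,0],"roll": 0,"claw": 0},{"offset": [0,0,0],"roll": 0,"claw": 0}])

```text
clock: 29.55
tool_pos: [0.4592, 0.0088, 0.0508]
orientation: [85.8, 88.8, -116.0]
force: [0.3, -0.5, 0.8]
opening: 0.0437
```

```bash
python3 st.py .459 .008 .003; python3 - <<'E'
from plant import ctrl
from clr import *
s=ctrl.snapshot("side"); cv2.imwrite("pics/s12c.png",cv2.resize(s["frame"][150:270,230:390],None,fx=4.5,fy=4.5,interpolation=cv2.INTER_CUBIC))
E
```

```text
29.55 [0.4592 0.0088 0.0508] J [ 26.4163  12.1649 -38.865    1.102  -39.8942 -49.1111] F [ 0.275  -0.452   0.8478] open 0.04371093698160235
x [-0.0089 -0.0182 -0.9998] y [-0.372  -0.928   0.0202] z [-0.9282  0.3721  0.0015] zyaw 158.1555432529884
tool delta [ 0.0478 -0.0002 -0.0002]
```

View pics/s12c.png

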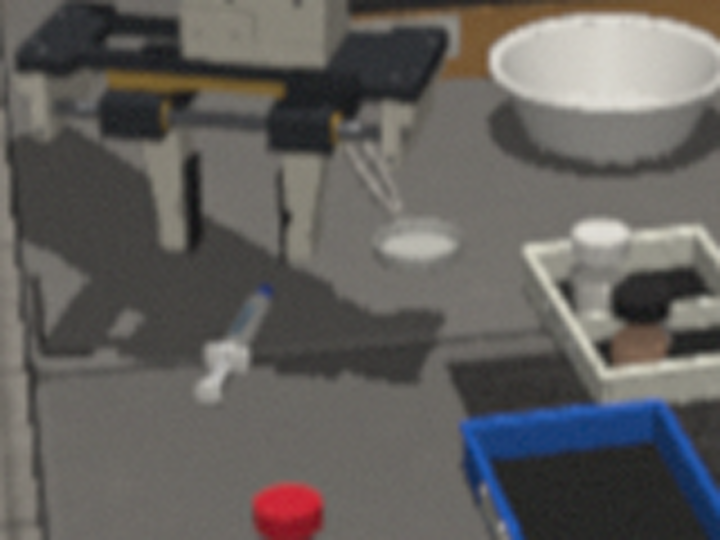

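The two views agree on the syringe: middle (0.455,0.001), axis 68°. I'll descend and grip.

>>> servo_tool(motion=[{"offset": [0.02,-0.003,0],"roll": 0,"claw": 0},{"offset": [0.015,0,0],"roll": 0,"claw": 0},{"offset": [0.008,0,0],"roll": 0,"claw": 0},{"offset": [0.004,0,0],"roll": 0,"claw": 0},{"offset": [0,0,0],"roll": 0,"claw": 0},{"offset": [0,0,0],"roll": 0,"claw": 0},{"offset": [0,0,0],"roll": 0,"claw": -1},{"offset": [0,0,0],"roll": 0,"claw": -1},{"offset": [0,0,0],"roll": 0,"claw": -1},{"offset": [0,0,0],"roll": 0,"claw": -1},{"offset": [0,0,0],"roll": 0,"claw": -1},{"offset": [0,0,0],"roll": 0,"claw": -1}])

```text
clock: 31.1
tool_pos: [0.4589, 0.0096, 0.0027]
orientation: [82.8, 88.8, -119.1]
force: [0.1, -0.3, 0.3]
opening: 0.0103
```

>>> servo_tool(motion=[{"offset": [-0.03,0,0],"roll": 0,"claw": -1},{"offset": [-0.04,0,0],"roll": 0,"claw": -1},{"offset": [-0.05,0,0],"roll": 0,"claw": -1},{"offset": [0,0,0],"roll": 0,"claw": -1}])

```text
clock: 31.6
tool_pos: [0.4626, 0.0128, 0.1264]
orientation: [100.1, 89.1, -101.8]
force: [0.3, 0.6, -0.4]
opening: 0.0104
```

```bash
python3 st.py .595 -.188 .12; python3 - <<'E'
from plant import ctrl
from clr import *
s=ctrl.snapshot("side"); cv2.imwrite("pics/s13c.png",cv2.resize(s["frame"][120:240,230:390],None,fx=4.5,fy=4.5,interpolation=cv2.INTER_CUBIC))
E
```

```text
31.6 [0.4626 0.0128 0.1264] J [ 26.7235   6.0291 -33.5039   0.9308 -51.0464 -49.2115] F [ 0.3264  0.5639 -0.3843] open 0.010353980567583814
x [-0.0033 -0.0158 -0.9999] y [-0.3729 -0.9277  0.0159] z [-0.9278  0.373  -0.0028] zyaw 158.1021758976952
tool delta [ 0.0091  0.1368 -0.1978]
```

View pics/s13c.png

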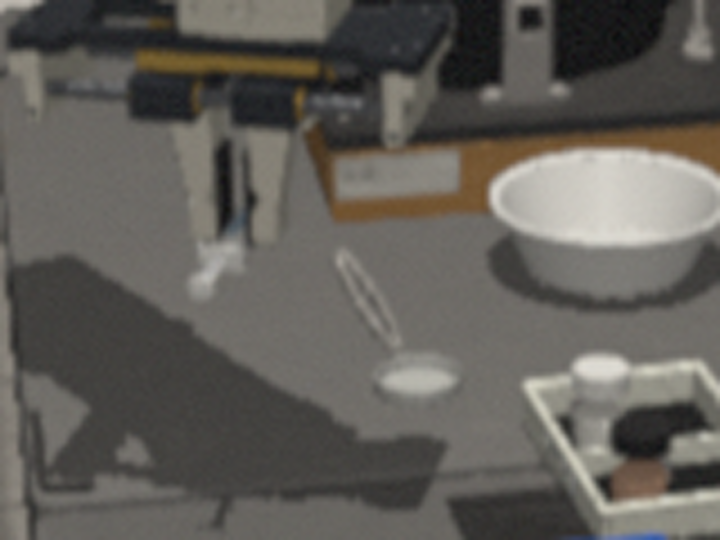

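The syringe is held with the opening at 10.4 mm. I'll carry it over the blue tray and square it to the tray's length.

>>> servo_tool(motion=[{"offset": [0,0.027,-0.039],"roll": 0,"claw": -1},{"offset": [0,0.027,-0.039],"roll": 0,"claw": -1},{"offset": [0,0.027,-0.039],"roll": 0,"claw": -1},{"offset": [0,0.027,-0.039],"roll": 0,"claw": -1},{"offset": [0,0.027,-0.039],"roll": 0,"claw": -1},{"offset": [0,0,0],"roll": -8,"claw": -1},{"offset": [0,0,0],"roll": -8,"claw": -1},{"offset": [0,0,0],"roll": -8.5,"claw": -1},{"offset": [0,0,0],"roll": 0,"claw": -1},{"offset": [0,0,0],"roll": 0,"claw": -1}])

```text
clock: 32.9
tool_pos: [0.5901, -0.1861, 0.1241]
orientation: [55.1, 88.8, -122.5]
force: [-0.2, -0.5, -0.4]
opening: 0.0106
```

```bash
python3 st.py .5935 -.188 .05;python3 st.py .5935 -.188 .008|tail -1; python3 - <<'E'
from plant import ctrl
from clr import *
s=ctrl.snapshot("side");np.savez("side14.npz",**s); cv2.imwrite("pics/s14c.png",cv2.resize(s["frame"][170:300,290:450],None,fx=4.5,fy=4.5,interpolation=cv2.INTER_CUBIC))
s=ctrl.snapshot("top"); cv2.imwrite("pics/top14.png",s["frame"])
E
```

```text
32.9 [ 0.5901 -0.1861  0.1241] J [  1.2167  20.196  -14.634    1.2555 -55.8701   0.4485] F [-0.2203 -0.4903 -0.3766] open 0.01064042815839026
x [-0.0117 -0.0184 -0.9998] y [ 0.0416 -0.999   0.0179] z [-0.9991 -0.0413  0.0125] zyaw -177.6303454670802
tool delta [ 0.0741  0.0007 -0.0042]
tool delta [ 0.1161 -0.0001 -0.0047]
```

View pics/s14c.png

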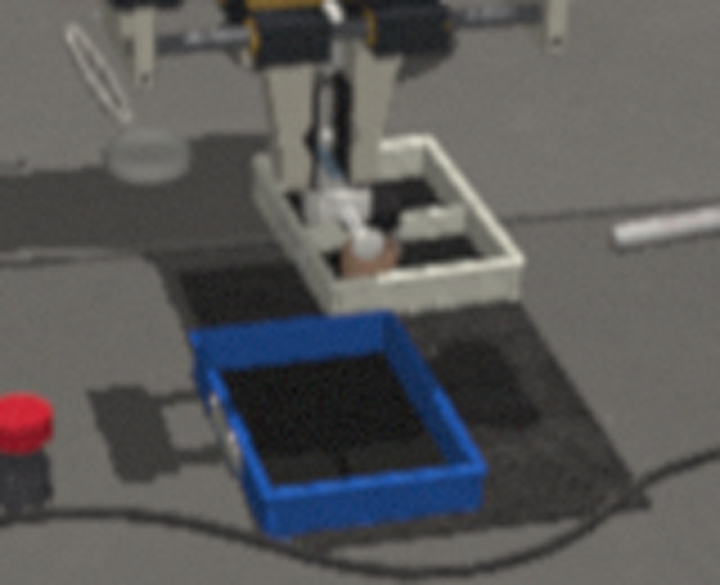

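View pics/top14.png

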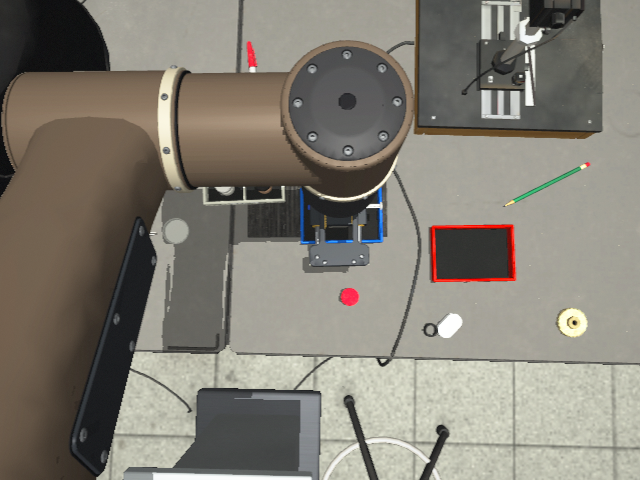

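The syringe lies along the tray, above it. I'll lower it to the floor.

>>> servo_tool(motion=[{"offset": [0.03,0,-0.004],"roll": 0,"claw": -1},{"offset": [0.03,0,-0.001],"roll": 0,"claw": -1},{"offset": [0.02,0,0],"roll": 0,"claw": -1},{"offset": [0.015,0,0],"roll": 0,"claw": -1},{"offset": [0.01,0,0],"roll": 0,"claw": -1},{"offset": [0.007,0,0],"roll": 0,"claw": -1},{"offset": [0,0,0],"roll": 0,"claw": -1},{"offset": [0,0,0],"roll": 0,"claw": -1}])

```text
clock: 34.0
tool_pos: [0.5949, -0.1881, 0.0135]
orientation: [60.8, 88.8, -116.7]
force: [-0.0, -0.9, 0.1]
opening: 0.0107
```

```bash
python3 st.py .5935 -.188 .008; python3 - <<'E'
from plant import ctrl
from clr import *
print(ctrl.get_obs()["tau"])
s=ctrl.snapshot("side");cv2.imwrite("pics/s15c.png",cv2.resize(s["frame"][170:300,290:450],None,fx=4.5,fy=4.5,interpolation=cv2.INTER_CUBIC))
E
```

```text
34.0 [ 0.5949 -0.1881  0.0135] J [  1.0269  27.7118 -20.0787   1.5557 -42.7745   0.3907] F [-0.0323 -0.9227  0.0787] open 0.010725397796809213
x [-0.0093 -0.0186 -0.9998] y [ 0.0448 -0.9988  0.0182] z [-0.999  -0.0447  0.0102] zyaw -177.44052106127987
tool delta [ 0.0056 -0.0002  0.0013]
[ -0.015 -59.044  20.967   5.017  -0.002  -0.004]
```

View pics/s15c.png

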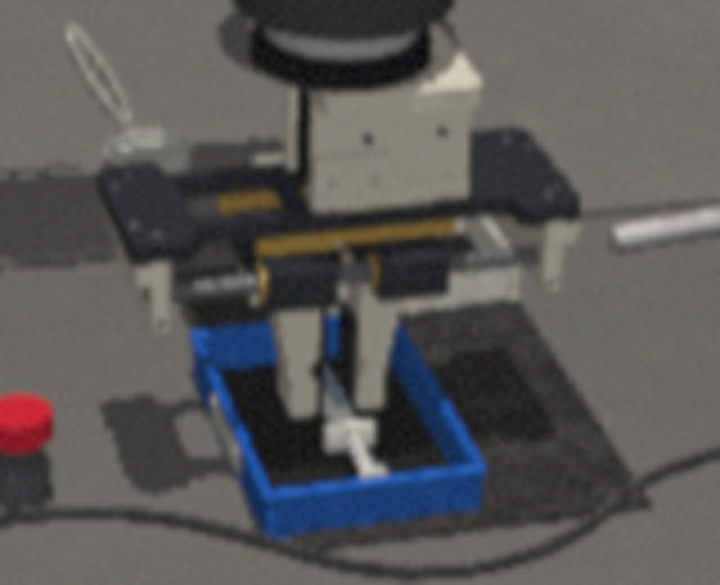

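>>> servo_tool(motion=[{"offset": [0.003,0,0],"roll": 0,"claw": -1},{"offset": [0.003,0,0],"roll": 0,"claw": -1},{"offset": [0,0,0],"roll": 0,"claw": -1},{"offset": [0,0,0],"roll": 0,"claw": -1}])

```text
clock: 34.55
tool_pos: [0.5944, -0.1881, 0.0069]
orientation: [58.1, 88.8, -119.4]
force: [0.6, -0.0, 0.6]
opening: 0.0103
```

>>> servo_tool(motion=[{"offset": [0,0,0],"roll": 0,"claw": -0.6},{"offset": [0,0,0],"roll": 0,"claw": -0.5},{"offset": [0,0,0],"roll": 0,"claw": -0.45},{"offset": [0,0,0],"roll": 0,"claw": -0.45},{"offset": [-0.02,0,0],"roll": 0,"claw": -0.45},{"offset": [-0.04,0,0],"roll": 0,"claw": -0.45},{"offset": [-0.05,0,0],"roll": 0,"claw": 0},{"offset": [0,0.03,0.05],"roll": 0,"claw": 0},{"offset": [0,0,0.05],"roll": 0,"claw": 0.4},{"offset": [0,0,0.03],"roll": 0,"claw": 0.4},{"offset": [0,0,0],"roll": 0,"claw": 0.4}])

```text
clock: 35.92
tool_pos: [0.465, -0.2221, 0.1195]
orientation: [59.0, 88.8, -118.5]
force: [0.8, 0.1, 0.6]
opening: 0.0609
```

```bash
python3 st.py .455 -.2135 .08; python3 - <<'E'
from plant import ctrl
from clr import *
s=ctrl.snapshot("side");np.savez("side16.npz",**s);cv2.imwrite("pics/s16c.png",cv2.resize(s["frame"][170:300,260:420],None,fx=4.5,fy=4.5,interpolation=cv2.INTER_CUBIC))
s=ctrl.snapshot("top");np.savez("top16.npz",**s);cv2.imwrite("pics/top16.png",s["frame"])
E
```

```text
35.925 [ 0.465  -0.2221  0.1195] J [ -2.8308  11.3225 -28.165    1.3779 -51.0357   4.4649] F [0.7848 0.0956 0.6277] open 0.06087995683414419
x [-0.0099 -0.0182 -0.9998] y [ 0.0438 -0.9989  0.0178] z [-0.999  -0.0436  0.0107] zyaw -177.49993994187966
tool delta [ 0.0394 -0.0097  0.0092]
```

View pics/s16c.png

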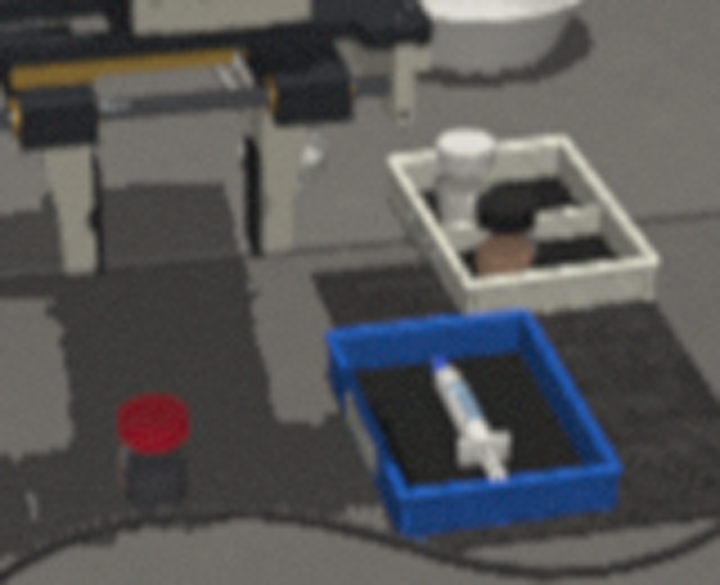

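View pics/top16.png

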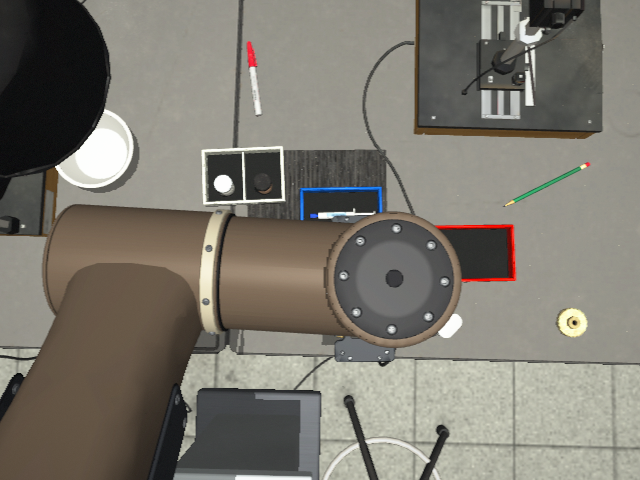

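The syringe is on the blue tray's floor, with its plunger end partly hidden by the near wall. I'll check its height and ends before touching the grit jar.

```bash
python3 - <<'E'
from h import *
np.set_printoptions(precision=4,suppress=True)
s=load("side16.npz")
for n,p in(("tip",(440,362)),("barrel",(462,405)),("flange",(484,445)),("plunger",(495,465)),("wcap",(466,150)),("bcap",(505,208))):
    uv=np.array(p)/4.5+[260,170];print(n,uv,"depth pt",zpt(s,uv)[0],"on z=.01",plane(s,uv,.010)[0])
t=load("top16.npz")
cv2.imwrite("pics/t16c.png",cv2.resize(t["frame"][140:260,195:395],None,fx=4,fy=4,interpolation=cv2.INTER_CUBIC))
E
```

```text
tip [357.7778 250.4444] depth pt [ 0.5932 -0.1495  0.0134] on z=.01 [ 0.5944 -0.144   0.01  ]
barrel [362.6667 260.    ] depth pt [ 0.5938 -0.1919  0.016 ] on z=.01 [ 0.596  -0.1824  0.01  ]
flange [367.5556 268.8889] depth pt [ 0.5974 -0.2191  0.0117] on z=.01 [ 0.5981 -0.2165  0.01  ]
plunger [370.     273.3333] depth pt [ 0.5982 -0.2363  0.0122] on z=.01 [ 0.5991 -0.2329  0.01  ]
wcap [363.5556 203.3333] depth pt [ 0.6379 -0.0026  0.0451] on z=.01 [0.6544 0.0667 0.01  ]
bcap [372.2222 216.2222] depth pt [ 0.6412 -0.0714  0.0474] on z=.01 [ 0.6591 -0.0013  0.01  ]
```

View pics/t16c.png

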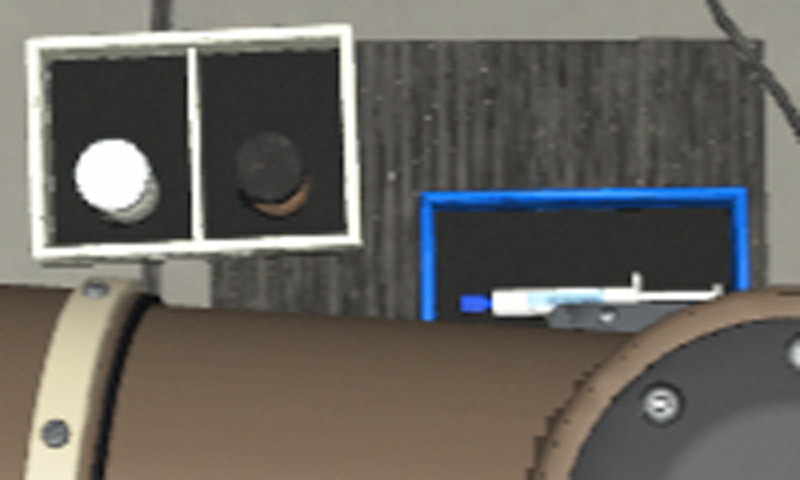

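All three are in place: the syringe's ends at crop 462 and 720 lie inside the blue walls (432…737), and it lies level. Now the grit jar.

>>> servo_tool(motion=[{"offset": [0.02,-0.01,0.009],"roll": 0,"claw": 0.4},{"offset": [0.03,0,0],"roll": 0,"claw": 0.4},{"offset": [0.025,0.001,0],"roll": 0,"claw": 0.4},{"offset": [0.015,0,0.001],"roll": 0,"claw": 0.4},{"offset": [0.004,0,0],"roll": 0,"claw": 0.4},{"offset": [0,0,0],"roll": 0,"claw": 0.4},{"offset": [0,0,0],"roll": 0,"claw": -1},{"offset": [0,0,0],"roll": 0,"claw": -1},{"offset": [0,0,0],"roll": 0,"claw": -1},{"offset": [0,0,0],"roll": 0,"claw": -1},{"offset": [0,0,0],"roll": 0,"claw": -1}])

```text
clock: 37.4
tool_pos: [0.4558, -0.2151, 0.0252]
orientation: [59.3, 88.8, -118.2]
force: [-1.2, 1.2, 3.1]
opening: 0.0284
```

```bash
python3 st.py .534 -.426 .13
```

```text
37.4 [ 0.4558 -0.2151  0.0252] J [ -2.0269  17.8915 -35.4245   1.7953 -37.2303   3.1614] F [-1.2155  1.1506  3.0723] open 0.02836207646080577
x [-0.01   -0.0186 -0.9998] y [ 0.0449 -0.9988  0.0181] z [-0.9989 -0.0447  0.0108] zyaw -177.4365296396429
tool delta [-0.1017  0.216  -0.0676]
```

>>> servo_tool(motion=[{"offset": [-0.03,0,0],"roll": 0,"claw": -1},{"offset": [-0.04,0,0],"roll": 0,"claw": -1},{"offset": [-0.03,0,0],"roll": 0,"claw": -1},{"offset": [0,0.043,-0.014],"roll": 0,"claw": -1},{"offset": [0,0.043,-0.014],"roll": 0,"claw": -1},{"offset": [0,0.043,-0.014],"roll": 0,"claw": -1},{"offset": [0,0.043,-0.014],"roll": 0,"claw": -1},{"offset": [0,0.043,-0.013],"roll": 0,"claw": -1},{"offset": [0.03,0,0],"roll": 0,"claw": -1},{"offset": [0.03,0,0],"roll": 0,"claw": -1},{"offset": [0,0,0],"roll": 0,"claw": -1}])

```text
clock: 38.78
tool_pos: [0.5326, -0.4252, 0.0651]
orientation: [43.2, 88.7, -134.2]
force: [0.6, 1.0, 0.7]
opening: 0.0282
```

```bash
python3 st.py .534 -.426 .031; python3 - <<'E'
from plant import ctrl
from clr import *
s=ctrl.snapshot("side");cv2.imwrite("pics/s17c.png",cv2.resize(s["frame"][200:400,240:440],None,fx=3,fy=3,interpolation=cv2.INTER_CUBIC))
E
```

```text
38.775 [ 0.5326 -0.4252  0.0651] J [-21.5858  28.6311  -9.7317   1.4832 -52.1354  23.1914] F [0.641  0.9772 0.7398] open 0.02823249504143391
x [-0.0154 -0.0159 -0.9998] y [ 0.0441 -0.9989  0.0152] z [-0.9989 -0.0439  0.0161] zyaw -177.48592271165577
tool delta [ 0.034   0.0003 -0.002 ]
```

View pics/s17c.png

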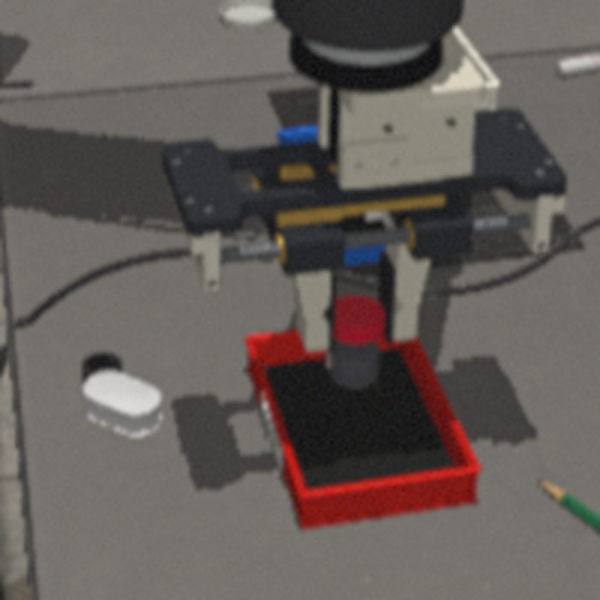

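>>> servo_tool(motion=[{"offset": [0.015,0,-0.002],"roll": 0,"claw": -1},{"offset": [0.01,0,0],"roll": 0,"claw": -1},{"offset": [0.005,0,0],"roll": 0,"claw": -1},{"offset": [0.004,0,0],"roll": 0,"claw": -1},{"offset": [0,0,0],"roll": 0,"claw": -1},{"offset": [0,0,0],"roll": 0,"claw": -1},{"offset": [0,0,0],"roll": 0,"claw": -0.1},{"offset": [0,0,0],"roll": 0,"claw": 0},{"offset": [0,0,0],"roll": 0,"claw": 0.2},{"offset": [0,0,0],"roll": 0,"claw": 0.2}])

```text
clock: 40.08
tool_pos: [0.5363, -0.4266, 0.0341]
orientation: [58.6, 88.8, -118.8]
force: [-0.4, -0.1, 0.2]
opening: 0.0515
```

>>> servo_tool(motion=[{"offset": [-0.02,0,0],"roll": 0,"claw": 0.2},{"offset": [-0.04,0,0],"roll": 0,"claw": 0.2},{"offset": [-0.05,0,0],"roll": 0,"claw": 0.2},{"offset": [-0.05,0.03,0],"roll": 0,"claw": 0.2},{"offset": [-0.03,0.05,0],"roll": 0,"claw": 0.2},{"offset": [0,0.05,0],"roll": 0,"claw": 0.2},{"offset": [0,0.05,0],"roll": 0,"claw": 0.2},{"offset": [0,0,0],"roll": 0,"claw": 0.2}])

```text
clock: 41.08
tool_pos: [0.5448, -0.6058, 0.2247]
orientation: [51.8, 88.8, -125.8]
force: [0.7, -0.1, -1.6]
opening: 0.0525
```

```bash
python3 st.py; python3 - <<'E'
from plant import ctrl
from clr import *
for n in("top","side"):
    s=ctrl.snapshot(n);np.savez(n+"18.npz",**s);cv2.imwrite(f"pics/{n}18.png",s["frame"])
t=load("top18.npz")
for n,b,k in(("dish",(176,231),0),("loupe",(446,325),0)): print(n,zpt(t,b),zpt(load("top0.npz"),b))
d=cv2.absdiff(t["frame"],load("top0.npz")["frame"]).max(2)
print("diff dish",d[215:248,160:192].mean(),"loupe",d[310:342,420:466].mean())
cv2.imwrite("pics/s18c.png",cv2.resize(load("side18.npz")["frame"][170:400,220:440],None,fx=2.6,fy=2.6,interpolation=cv2.INTER_CUBIC))
E
```

```text
41.075 [ 0.5448 -0.6058  0.2247] J [-33.8414  33.9976  21.6752   1.2459 -77.7218  35.9406] F [ 0.6917 -0.0787 -1.6108] open 0.0524555008843347
x [-0.0124 -0.0172 -0.9998] y [ 0.0414 -0.999   0.0167] z [-0.9991 -0.0411  0.0131] zyaw -177.6417202084878
dish [[0.561 0.089 0.004]] [[0.561 0.089 0.004]]
loupe [[ 0.411 -0.38   0.019]] [[ 0.411 -0.381  0.015]]
diff dish 21.81628787878788 loupe 38.71875
```

View pics/top18.png

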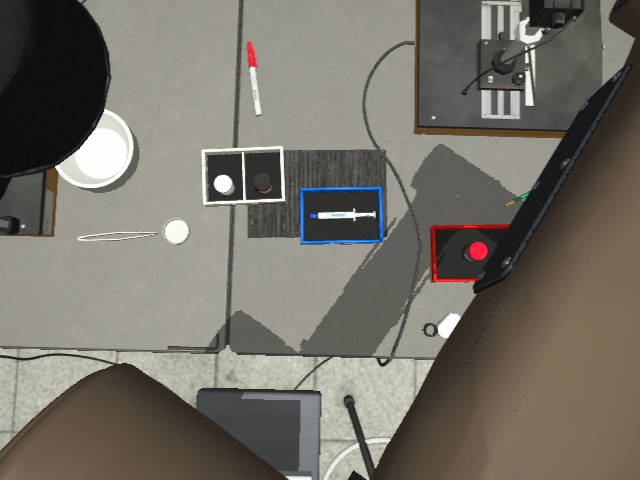

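View pics/s18c.png

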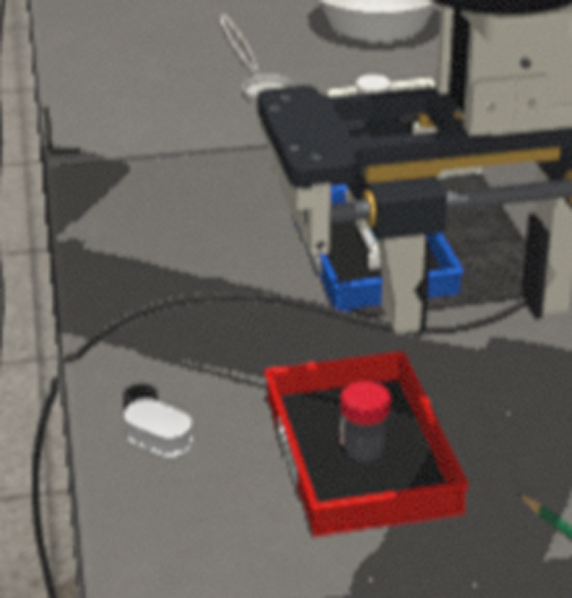

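The top view shows the white jar (223,184) and the black cap (263,183) in their two bays. The syringe lies flat along the blue tray, (310–376,215), and the red cap is at (478,251) in the red tray. The dish (176,231) and loupe (about 445,326) are where they started. The robot touches nothing, so I'll hand in.

```bash
python3 -c "
from plant import ctrl
print(ctrl.close_job());print(ctrl.get_obs()['clock'])"
```

```text
the job is handed in; nothing more can be done
None
the job is handed in; nothing more can be done
```

The sorting is done and handed in at about 41 s of the 96 s allowed. The salmon jar is upright in the white tray's −y bay and the white jar upright in its +y bay. The syringe lies flat along the blue tray. The grit jar went in last and stands upright in the red tray. The final pictures show all four in place and the gripper clear of everything.

- **Leaning the tool:** with the tool straight down over the white tray, the wrist would have hit the overhanging drum. I pushed the arm past its reach to lean the tool about 10°, placed both jars that way, then ran J6 against its end to bring the tool back to about 1° from upright.
- **Joint limits:** both manoeuvres put a joint at its limit. J3 read 71.71°, at its limit to the digits given, once 71.7126 against 71.71, with reading noise of about 0.05°. J6 read about −173.6° against −173.66°. I can't rule out that this counts as passing a range.
- **Drum clearance:** I never measured contact with the drum. The modelled gap was about 3 cm or more for the jars. At the syringe it was about 1 cm by my cautious model and 2–3 cm from the image. J1 torque stayed near zero wherever I checked it.
- **Dish and loupe:** they are in the same pixel positions as at the start, and the dish's depth is unchanged. The loupe's depth read 19 mm against 15 mm before, and raw image differences at both spots were not zero. I put these down to depth noise, to shadow, and to the arm partly covering the loupe.

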